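Push the ware crate up to the drying stand and load a glazed bowl on its paddle

TASK

Push the open-front wooden crate up the ramp, without lifting it, until its back edge drops behind the crest and it sits flat in the pocket at the top. Then take the wooden paddle by its handle with the glazed bowl balanced on its blade, carry it level without touching the bowl, and gently lay it in the crate so that the whole blade lies flat on the slatted floor with the handle out over the open front and the bowl still standing on the blade. Let go and leave the other things where they are.

Things in the scene. Friction and masses are not known exactly. Their poses are not given: they have to be found in the camera images.
- stand: Fixed ramp of waxed wood (slippery). Origin: middle of the crest line, at table height; +y uphill (to the robot's left), +x away from the robot. Between two guide rails the bare table (y -370 to -170 mm) leads to the ramp, rising from 0 at y = -170 to 45 mm at the crest, y = 0. Rails: 128 mm apart inside, 152 outside, 14 mm above table and ramp; 55 mm high beside the pocket.
- pocket (a point): Middle of the flat pocket floor behind the crest, 78 mm past it and 35 mm above the table (10 mm below the crest). The pocket is 156 mm long, from the crest to an upright end stop 62 mm high (above the table). Axes like the stand's.
- crate: Loose open-front wooden crate, 120 (x) x 140 (y) x 75 (z) mm, 0.4 to 0.8 kg, starting between the rails at the ramp's foot. Origin: centre of its underside; +y uphill, -x the open front, towards the robot. Walls 8 mm thick; the back and two end walls are 75 mm high, the front board 50. Home in the pocket, its origin is 70 to 86 mm past the crest, 35 mm high.
- crate_floor (a point): Top of the crate's slatted floor, 50 mm above its underside, over the crate's centre; axes like the crate's. The floor is 124 mm wide in y and runs from x = -60 (front board, level with it, with an 8 mm square post at either corner) to +52 mm (back wall).
- rest: Fixed paddle rest, right of the stand: a plaster block 66 x 70 mm under the blade and a post 36 mm wide at x -150 to -134 mm under the handle's end, both 36 mm high; between them only a base plate 8 mm thick and 80 mm wide. Origin: under the block's centre, at table height; the handle lies along -x.
- paddle: Loose wooden paddle, 90 g: flat rimless blade 80 x 80 x 6 mm, and along -x a straight handle 24 mm wide (y), 22 mm high, from x = -40 to -152 mm, its underside flush with the blade's. Origin: centre of the blade's underside. Starts flat on the rest, underside 36 mm above the table.
- paddle_grip (a point): A good place to grip the handle: on its axis, 98 mm from the blade's centre, 11 mm above the underside. Free beneath and at the sides, on the rest and in the crate.
- bowl: Loose glazed ceramic bowl, 70 mm across the rim, 32 mm high, 110 g, standing loose on the middle of the blade. Origin: centre of its foot. Not to be touched or tipped.
- mould: Bystander: round plaster mould, 90 mm across, 50 mm high, beyond the stand; origin at the centre of its underside.
- cup: Bystander: ceramic cup, 80 mm across, 85 mm high, beyond the stand; origin at the centre of its underside.
- jar: Bystander: grey jar with white cap, 70 mm across, 90 mm high, beyond the rest and the foot of the ramp; origin at the centre of its underside.
Not all that is in view belongs to the job. Of the things shaped like the crate, the wooden one is meant.

How it is judged:
On the way, in this order (a step that is already met when the one before it is completed fails the run):
1. the crate sits flat in the pocket behind the crest, with the paddle still on its rest (y of crate in the frame of stand between 0.066 and 0.09 m and z of crate in the frame of stand below 0.039 m and angle between crate's own z axis and vertical below 0.04 rad and distance between paddle and rest below 0.06 m), for 0.2 s.
2. the paddle is lifted clear of its rest with the bowl on its blade (height (world z) of paddle above 0.075 m and distance between bowl and paddle below 0.03 m and horizontal distance between paddle and crate above 0.15 m), for 0.2 s.
At the end, for the whole second after the job is handed in: Crate flat (0.04 rad) in the pocket, 66-90 mm past the crest; paddle flat (0.06 rad) on its slatted floor, blade centre -24..20 mm in x, 30 mm in y from crate centre, handle along x within 0.4 rad; bowl upright (0.1 rad), within 30 mm of blade centre; all at rest, released (y of crate in the frame of stand between 0.066 and 0.09 m and z of crate in the frame of stand below 0.039 m and angle between crate's own z axis and vertical below 0.04 rad and x of paddle in the frame of crate between -0.024 and 0.02 m and y of paddle in the frame of crate between -0.03 and 0.03 m and z of paddle in the frame of crate between 0.046 and 0.054 m and angle between paddle's own z axis and vertical below 0.06 rad and angle between the x axis of paddle and the x axis of crate, either way round below 0.4 rad and distance between bowl and paddle below 0.03 m and angle between bowl's own z axis and vertical below 0.1 rad and linear speed of each of crate, paddle, bowl below 0.02 m/s); the robot touches nothing.
It fails at once if the crate is lifted instead of pushed (its underside's centre more than 70 mm above the table) (height (world z) of crate above 0.07 m).
It fails at once if the bowl is tilted by more than 0.3 rad or leaves the paddle (angle between bowl's own z axis and vertical above 0.3 rad or distance between bowl and paddle above 0.05 m).
It fails at once if the bowl is touched by the robot (contact force between bowl and the fingers above 0.3 N or contact force between bowl and the arm above 0.3 N).
It fails at once if the bowl on its paddle is dropped or banged down (more than 25 N on the bowl) (contact force between bowl and paddle above 25 N).
It fails at once if a bystander (mould, cup or jar) is moved more than 30 mm (distance of any of mould, cup, jar from where it was at the start of the episode above 0.03 m).
It also fails if it takes over 64 s, if anything falls off the work surface, if the arm or the gripper's body presses on something with over 40 N, if the wrist force passes 120 N, or if a joint passes its speed limit or range.

ROBOT

A 6-joint arm with a two-finger parallel gripper is mounted at the origin on the work surface. World frame = base frame: x ahead of the robot, y to its left, z up, the work surface at z = 0. Lengths are in m, angles in rad, forces in N, time in s.
With the tool pointing down it reaches from about 0.35 to 0.975 m from the base axis. Payload 4.9 kg.
Tool frame: the origin (TCP) lies at the very end of the fingers, on their centre line; the grasp point (between the pads) lies 19 mm behind it; z points along the fingers, x is the direction in which the jaws open and shut, and the axes are right-handed (so a half turn about z gives the same grasp; the last joint's range is limited). The gripper opens to 85 mm and grips with 20 to 120 N. Pads are 22 mm wide; open, the fingers measure 114 mm over their backs; the gripper's body (76 mm by 85 mm) begins 54 mm behind the grasp point. The pads swing forward as they close: fully open they stand 13 mm farther back than shut.
Start: joints at [-0.119, 0.053, 1.613, -0, 1.476, -0.119], TCP at [0.625, 0, 0.231] pointing down, gripper open.
Joint ranges: [-3.01, 3.01], [-1.01, 2.22], [0.06, 2.58], [-1.02, 4.17], [0.09, 2.62], [-3.14, 3.14]. Speed limits (rad/s): [2.57, 2.57, 3.14, 3.14, 3.14, 3.14].

INTERFACE

Orientations are given as a rotation vector (axis times angle).
In Python, from station import ctrl, get_image, calibration, job gives the robot as it stands.
- The arm moves only by the tool jog_arm, never from a script. Its argument "deltas" is a list of rows, each a list of 3 entries, a list of its own where there are three numbers: the turn, a rotation vector about the tool's x, y, z in degrees, then the shift along the tool's x, y, z in m, then the finger opening in m, from 0 to 0.0854. In form: [[[ax, ay, az], [tx, ty, tz], gripper], ...]. A call has 1 to 12 rows; each row is the pose to reach, as a shift and turn from the pose commanded when the call began, along the tool's axes at that moment; what a row does not reach only later rows make up. A row lasts 1/12 s, in which the tool goes at most 41.7 mm and 7.16 degrees, less where a joint would pass 70% of its speed; a pose out of reach is approached as far as the arm can. A call with a gripper value outside its range is refused whole. The fingers move at their own pace and stop on an object; "squeeze" is the grip in N (left out, the last holds). Time passes only in rows, so rows that repeat a pose let the fingers close. It gives the time, the measured TCP pose, the force and the opening at its end, in the units of the state.
- ctrl.get_obs(): the state, without advancing time (a new reading comes with each control period).
- get_image(name): name is "scene" or "side" or "wrist"; returns the picture (420x560x3 uint8, red, green, blue); there is no depth.
- calibration(name): a dict with "mtx" (3x3 intrinsics, pixels), "k1" (the pictures are not rectified: a ray, as slopes to the right and down, at radius r is drawn at 1 + k1 r^2 times it, then the intrinsics apply), "origin" and "rotation" of the camera in the world; the wrist camera has in their place "tool_from_camera" (4x4, takes a point from camera to tool coordinates, whose origin is the TCP and whose axes are the tool frame's). Camera axes: x right, y up, looking along -z (the intrinsics and any distortion apply to the point x, -y, -z); pixel columns grow to the right and rows downward; lengths in m; the calibration is good to about 2 mm. A picture is of the moment at which its call begins: read the wrist's pose just before it. calibration takes no time and is no camera call.
- job.finish_job(): hands the job in, once; it reports no verdict.
The state is a dict: "t": time; "q": joint angles; "dq": joint speeds; "effort": joint torques, N m; "tool_pos": TCP position; "tool_rot": TCP orientation; "contact_force": force on the tool from outside, world axes, zero at the start; "wrist_torque": the same for the moment, N m; "opening": finger opening in m.
Only numpy, scipy, OpenCV 4.12 (cv2) and the standard library are available. Lean on these libraries where they do the work, as an engineer would, in place of code of your own. Each camera call takes 0.05 s, during which the arm holds its last target.

## Working session

There is one attempt and no reset: what is moved stays moved. The work goes in short steps, Python scripts to look and compute and a tool call to move; the robot and the scene stay as the last step left them, time stands still between calls to the robot, and variables do not carry over. Pictures are saved under pics/ and viewed, and the job is handed in when it is done.

Besides the shell and the picture viewer there is one more tool, called after ">>>" by a JSON object that holds its "fn" and its "kwargs". jog_arm: Moves the arm, as the interface text tells. Its arguments: {"type":"object","properties":{"deltas":{"type":"array","items":{"type":"array"}},"squeeze":{"type":"number"}},"required":["deltas"]}

```bash
mkdir -p pics; ls
python3 - <<'E'
from station import ctrl,get_image,calibration
import cv2
o=ctrl.get_obs();print({k:o[k] for k in('t','tool_pos','tool_rot','opening')})
for n in('scene','side','wrist'):
    cv2.imwrite(f'pics/{n}0.png',cv2.cvtColor(get_image(n),cv2.COLOR_RGB2BGR)); print(n,calibration(n))
E
```

```text
pics
{'t': 0.0, 'tool_pos': array([6.24368421e-01, 8.38954797e-05, 2.30050400e-01]), 'tool_rot': array([-3.14133535e+00,  7.96448338e-06,  3.23559760e-03]), 'opening': 0.08522798209702896}
scene {'mtx': array([[514.42051547,   0.        , 276.35684221],
       [  0.        , 514.42051547, 217.73440219],
       [  0.        ,   0.        ,   1.        ]]), 'k1': -0.15714274729257632, 'origin': array([ 1.02177572, -0.65717168,  1.0740952 ]), 'rotation': array([0.65429141, 0.21395297, 0.66107907])}
side {'mtx': array([[396.35356051,   0.        , 269.32816337],
       [  0.        , 396.35356051, 203.01432637],
       [  0.        ,   0.        ,   1.        ]]), 'k1': 0.007841014918614867, 'origin': array([0.39581297, 0.51142658, 0.65358523]), 'rotation': array([ 0.16091102, -1.09107704, -2.65785449])}
wrist {'mtx': array([[346.39055634,   0.        , 279.47412285],
       [  0.        , 346.39055634, 210.92074834],
       [  0.        ,   0.        ,   1.        ]]), 'k1': -0.051077666121022984, 'tool_from_camera': array([[ 9.99999361e-01, -8.61392549e-04,  7.31776937e-04,
        -1.38045735e-04],
       [-5.96610749e-04, -9.52178275e-01, -3.05542430e-01,
        -7.77788376e-02],
       [ 9.59974074e-04,  3.05541798e-01, -9.52178181e-01,
        -1.41783652e-01],
       [ 0.00000000e+00,  0.00000000e+00,  0.00000000e+00,
         1.00000000e+00]])}
```

View pics/scene0.png

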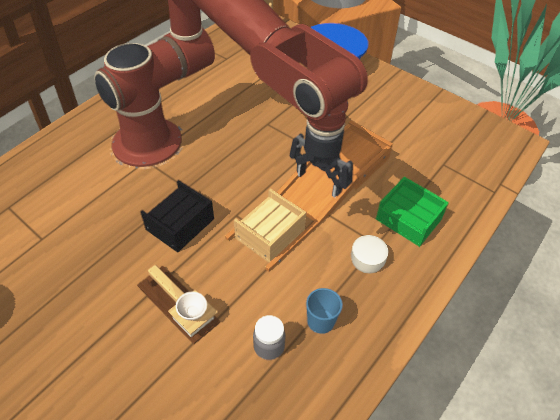

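View pics/side0.png

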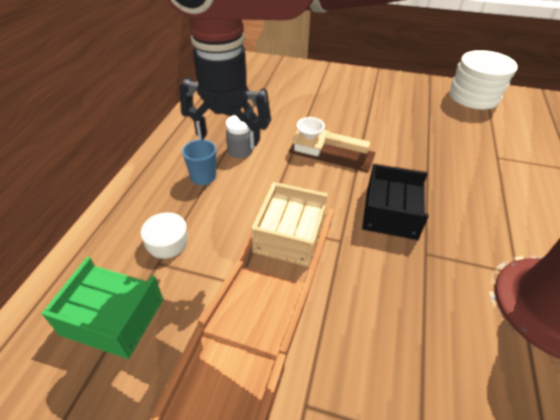

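View pics/wrist0.png

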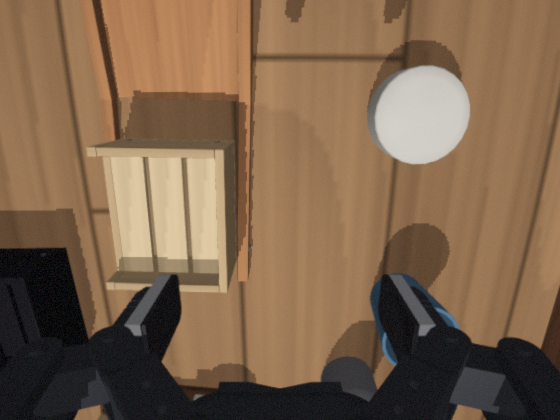

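```bash
cat > h.py <<'E'
from station import ctrl,get_image,calibration
import cv2,numpy as np
from scipy.spatial.transform import Rotation as R
def cam(n,o=None):
    c=calibration(n)
    if n=='wrist':
        o=o or ctrl.get_obs(); T=c['tool_from_camera']; Rt=R.from_rotvec(o['tool_rot']).as_matrix()
        return c['mtx'],c['k1'],o['tool_pos']+Rt@T[:3,3],Rt@T[:3,:3]
    return c['mtx'],c['k1'],np.array(c['origin']),R.from_rotvec(c['rotation']).as_matrix()
def ray(C,p):
    K,k,o,M=C; n=cv2.undistortPoints(np.array([[p]],float),K,np.array([k,0,0,0.]))[0,0]
    d=M@np.array([n[0],-n[1],-1]); return o,d/np.linalg.norm(d)
def onz(C,p,z):
    o,d=ray(C,p); return o+d*(z-o[2])/d[2]
def proj(C,X):
    K,k,o,M=C; v=M.T@(np.array(X)-o); a=np.array([v[0]/-v[2],-v[1]/-v[2]]); a=a*(1+k*(a@a)); return K[:2,:2]@a+K[:2,2]
def two(Ca,pa,Cb,pb):
    o1,d1=ray(Ca,pa);o2,d2=ray(Cb,pb)
    A=np.stack([d1,-d2],1); s=np.linalg.lstsq(A,o2-o1,rcond=None)[0]
    a,b=o1+s[0]*d1,o2+s[1]*d2; return (a+b)/2,np.linalg.norm(a-b)
def shot(n,name,crop=None,s=1):
    o=ctrl.get_obs(); im=cv2.cvtColor(get_image(n),cv2.COLOR_RGB2BGR); cv2.imwrite('pics/'+name+'.png',im); return o,im
def crop(name,x0,x1,y0,y1,s,out):
    im=cv2.imread('pics/'+name+'.png'); cv2.imwrite('pics/'+out+'.png',cv2.resize(im[y0:y1,x0:x1],None,fx=s,fy=s,interpolation=cv2.INTER_CUBIC))
E
python3 - <<'E'
from h import *
W=cam('wrist');np.set_printoptions(precision=4,suppress=True)
for p,z in [((93,150),.075),((235,150),.075),((109,288),.075),((227,288),.075),((240,280),.014),((250,280),.014)]: print(p,onz(W,p,z))
crop('wrist0',70,270,120,300,4,'w0c')
crop('side0',240,390,100,280,4,'s0c')
crop('side0',240,390,100,180,5,'s0d')
crop('scene0',130,330,180,340,4,'sc0c')
E
```

```text
(93, 150) [0.462  0.0378 0.075 ]
(235, 150) [0.5859 0.0372 0.075 ]
(109, 288) [ 0.4556 -0.0977  0.075 ]
(227, 288) [ 0.5728 -0.0964  0.075 ]
(240, 280) [ 0.5779 -0.1215  0.014 ]
(250, 280) [ 0.5895 -0.1215  0.014 ]
```

View pics/w0c.png

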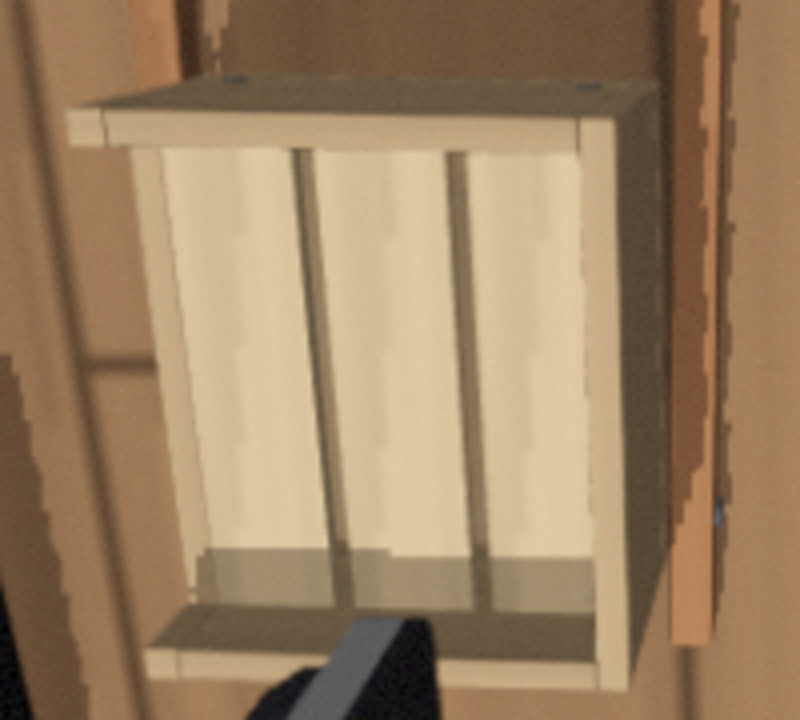

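View pics/s0d.png

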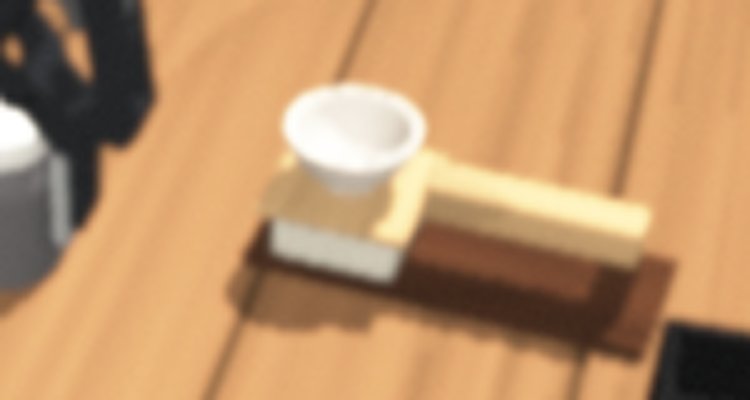

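View pics/sc0c.png

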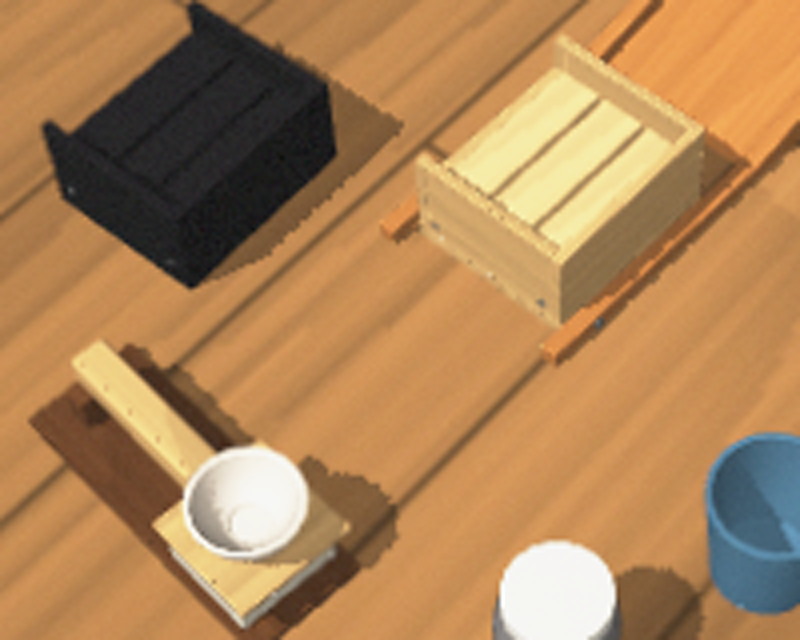

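```bash
python3 - <<'E'
from h import *
np.set_printoptions(precision=4,suppress=True)
o={'tool_pos':np.array([6.24368421e-01, 8.38954797e-05, 2.30050400e-01]),'tool_rot':np.array([-3.14133535e+00,  7.96448338e-06,  3.23559760e-03])}
W=cam('wrist',o);S=cam('side');C=cam('scene')
f=lambda x,y:(70+x/4,120+y/4)
print('rim');
for p in [(68,108),(618,115),(148,680),(628,690)]: print(onz(W,f(*p),.075))
print('rail end',onz(W,f(672,645),.014),onz(W,f(712,645),.014), onz(W,f(672,200),.014), onz(W,f(712,540),.014))
g=lambda x,y:(130+x/4,180+y/4)
print('scene rim');
for p in [(418,155),(562,262),(705,130),(560,38)]: print(onz(C,g(*p),.075))
print('rail ends scene',[onz(C,g(*p),.014) for p in [(395,232),(548,352)]])
sd=lambda x,y:(240+x/5,100+y/5)
for nm,a,b,z in [('handle far corner top near-plus-y',(86,376),(640,255),0),]: pass
print('blade corners scene z.042');
for p in [(155,525),(245,618),(348,527)]: print(onz(C,g(*p),.042))
print('handle end top z.058')
for p in [(73,365),(103,340)]: print(onz(C,g(*p),.058))
print('bowl rim centre scene z.074',onz(C,g(246,500),.074),'side',onz(S,sd(355,132),.074))
print('handle end side',onz(S,sd(650,210),.058),onz(S,sd(640,232),.058))
print('blade side', onz(S,sd(262,205),.042),onz(S,sd(402,242),.042))
print('jar cap',onz(C,(269,326),.09),'cup rim',onz(C,(324,302),.085),'mould',onz(C,(370,247),.05))
# crest in side image
print('crest side',onz(S,(202,337),.045),onz(S,(285,352),.045))
E
python3 - <<'E'
import sys;sys.path.insert(0,'.')
from h import *
crop('side0',150,350,220,420,4,'s0e')
E
```

```text
rim
[0.457  0.0405 0.075 ]
[0.5767 0.0383 0.075 ]
[ 0.453  -0.0998  0.075 ]
[ 0.5724 -0.1012  0.075 ]
rail end [ 0.5753 -0.123   0.014 ] [ 0.5869 -0.1229  0.014 ] [0.5801 0.008  0.014 ] [ 0.5879 -0.0894  0.014 ]
scene rim
[ 0.4534 -0.0941  0.075 ]
[ 0.5739 -0.0998  0.075 ]
[0.5783 0.0363 0.075 ]
[0.4591 0.0375 0.075 ]
rail ends scene [array([ 0.4496, -0.116 ,  0.014 ]), array([ 0.5831, -0.1237,  0.014 ])]
blade corners scene z.042
[ 0.4989 -0.3701  0.042 ]
[ 0.5783 -0.3783  0.042 ]
[ 0.5832 -0.3004  0.042 ]
handle end top z.058
[ 0.3932 -0.3322  0.058 ]
[ 0.3939 -0.3087  0.058 ]
bowl rim centre scene z.074 [ 0.5423 -0.3355  0.074 ] side [ 0.5349 -0.3295  0.074 ]
handle end side [ 0.3836 -0.3274  0.058 ] [ 0.3863 -0.308   0.058 ]
blade side [ 0.5746 -0.2989  0.042 ] [ 0.4996 -0.2885  0.042 ]
jar cap [ 0.711  -0.2716  0.09  ] cup rim [ 0.7655 -0.1481  0.085 ] mould [0.7542 0.067  0.05  ]
crest side [0.5857 0.2578 0.045 ] [0.4505 0.2441 0.045 ]
```

View pics/s0e.png

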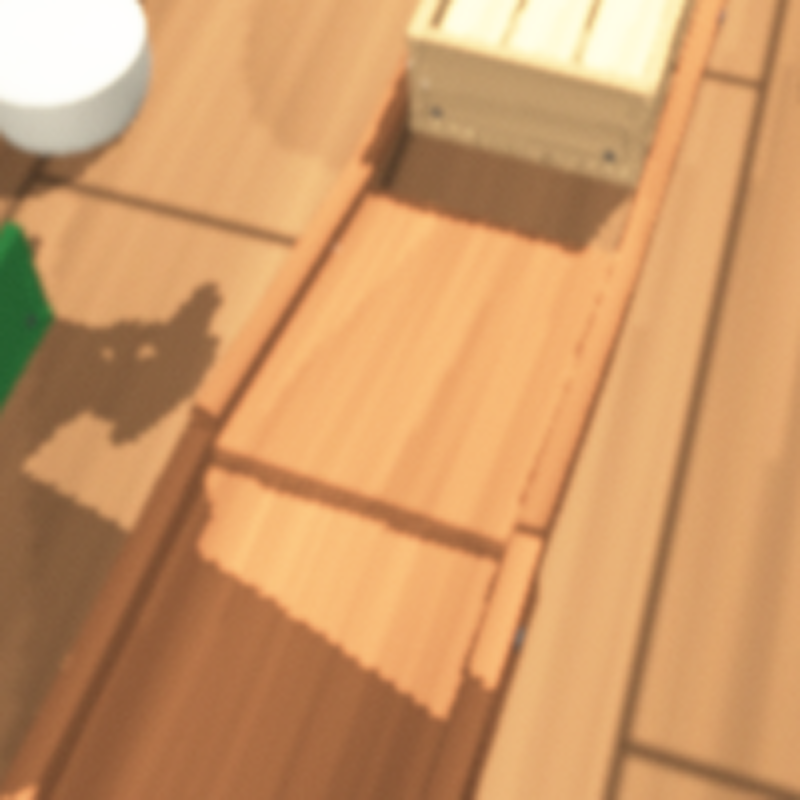

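Run:
```python
from h import *
np.set_printoptions(precision=4,suppress=True)
S=cam('side')
f=lambda x,y:(150+x/4,220+y/4)
for p in [(218,447),(502,545)]: print('crest',onz(S,f(*p),.045))
for p in [(195,405),(222,415),(523,525),(545,530)]: print('railtop at crest',onz(S,f(*p),.059))
for p in [(352,185)]: print(onz(S,f(*p),0))
for p in [(412,28),(655,92)]: print('crate rim',onz(S,f(*p),.075))
for p in [(412,133),(628,185)]: print('crate bottom',onz(S,f(*p),0))
```

```text
crest [0.5854 0.2483 0.045 ]
crest [0.463  0.2548 0.045 ]
railtop at crest [0.5972 0.2401 0.059 ]
railtop at crest [0.5849 0.2411 0.059 ]
railtop at crest [0.4559 0.2509 0.059 ]
railtop at crest [0.4472 0.2504 0.059 ]
[0.5899 0.0808 0.    ]
crate rim [0.5708 0.0349 0.075 ]
crate rim [0.4497 0.0408 0.075 ]
crate bottom [0.5712 0.0414 0.    ]
crate bottom [0.4573 0.0419 0.    ]
```

>>> {"fn": "jog_arm", "kwargs": {"deltas": [[[2, 0, 0], [-0.015, 0.02, 0], 0.04], [[4, 0, 0.5], [-0.03, 0.045, 0], 0.04], [[7, 0, 1], [-0.047, 0.07, 0], 0.04], [[10, 0, 1], [-0.064, 0.095, 0], 0.04], [[13, 0, 1.5], [-0.081, 0.12, 0], 0.04], [[16, 0, 2], [-0.1, 0.148, 0], 0.04], [[18, 0, 2], [-0.115, 0.17, 0], 0.04], [[18, 0, 2], [-0.115, 0.17, 0.03], 0.04], [[18, 0, 2], [-0.115, 0.17, 0.06], 0.04], [[18, 0, 2], [-0.115, 0.17, 0.09], 0.04], [[18, 0, 2], [-0.115, 0.17, 0.11], 0.04], [[18, 0, 2], [-0.115, 0.17, 0.12], 0.04]]}}

```text
t: 1.15
tool_pos: [0.5078, -0.1689, 0.1074]
tool_rot: [-2.824, 0.051, 0.007]
contact_force: [0.2, -0.4, 0.4]
opening: 0.0401
```

Run:
```python
from h import *
o,_=shot('wrist','w1');shot('scene','sc1')
print(o['t'],o['tool_pos'],R.from_rotvec(o['tool_rot']).as_matrix().round(3),o['opening'],o['contact_force'])
```

```text
1.15 [ 0.5077885  -0.16889161  0.10739499] [[ 0.999 -0.036  0.001]
 [-0.035 -0.949  0.312]
 [-0.011 -0.312 -0.95 ]] 0.04008048902732668 [ 0.18742996 -0.37958432  0.35073036]
```

View pics/w1.png

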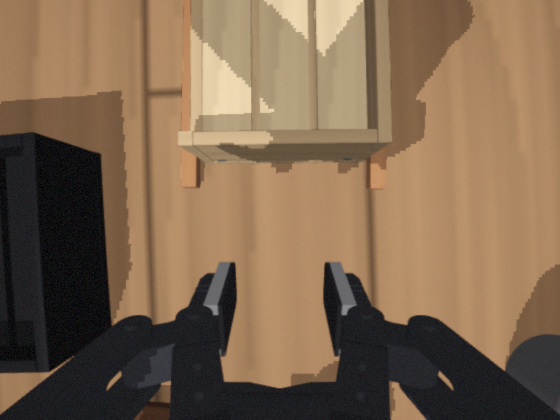

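View pics/sc1.png

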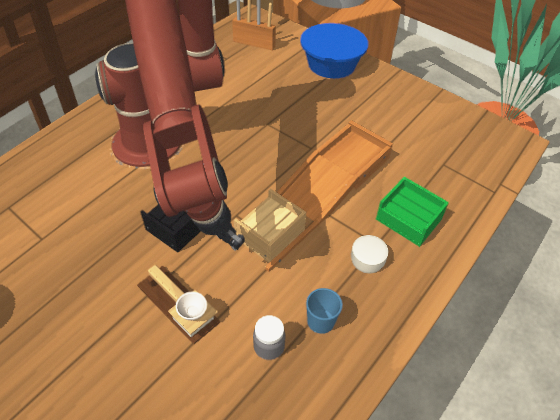

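Run:
```python
from h import *
np.set_printoptions(precision=4,suppress=True)
W=cam('wrist');C=cam('scene')
for p in [(103,155),(35,135),(107,360)]: print(onz(W,p,0.05),onz(W,p,0.075),onz(W,p,0))
for p in [(328,85),(180,212)]: print(onz(C,(130+p[0]/4,180+p[1]/4),.075))
print('jar',onz(W,(540,345),.09))
print('rails',[onz(W,p,.014) for p in [(182,187),(197,187),(371,187),(385,187),(184,20)]], 'rim',[onz(W,p,.075) for p in [(181,137),(390,135)]])
```

```text
[ 0.3964 -0.0985  0.05  ] [ 0.4096 -0.1032  0.075 ] [ 0.3702 -0.089   0.    ]
[ 0.3504 -0.0832  0.05  ] [ 0.3688 -0.0896  0.075 ] [ 0.3136 -0.0702  0.    ]
[ 0.3941 -0.2308  0.05  ] [ 0.4075 -0.2203  0.075 ] [ 0.3672 -0.2517  0.    ]
[ 0.371  -0.0885  0.075 ]
[ 0.3717 -0.2202  0.075 ]
jar [ 0.6447 -0.2142  0.09  ]
rails [array([ 0.4369, -0.1179,  0.014 ]), array([ 0.4481, -0.1183,  0.014 ]), array([ 0.5761, -0.1227,  0.014 ]), array([ 0.5865, -0.1231,  0.014 ]), array([0.4413, 0.0082, 0.014 ])] rim [array([ 0.4549, -0.0949,  0.075 ]), array([ 0.5724, -0.098 ,  0.075 ])]
```

```bash
cat >> h.py <<'E'
def plan(pts,o=None):
    o=o or ctrl.get_obs(); M=R.from_rotvec(o['tool_rot']).as_matrix(); p0=o['tool_pos']
    for p in pts: print(p, (M.T@(np.array(p)-p0)).round(3).tolist())
E
python3 - <<'E'
from h import *
o=ctrl.get_obs();print(o['t'],o['tool_pos'])
cx=lambda y:0.512+0.033*(y+0.12)
plan([(cx(-.169),-.169,.07),(cx(-.16),-.16,.03),(cx(-.12),-.12,.03),(cx(-.05),-.05,.03),(cx(.05),.05,.03)])
E
```

```text
1.25 [ 0.50855363 -0.16907103  0.10901231]
(0.510383, -0.169, 0.07) [0.002, 0.012, 0.037]
(0.51068, -0.16, 0.03) [0.003, 0.016, 0.078]
(0.512, -0.12, 0.03) [0.003, -0.022, 0.09]
(0.51431, -0.05, 0.03) [0.002, -0.089, 0.112]
(0.51761, 0.05, 0.03) [0.002, -0.184, 0.143]
```

>>> {"fn": "jog_arm", "kwargs": {"deltas": [[[0, 0, 0], [0.002, 0.006, 0.02], 0.04], [[0, 0, 0], [0.002, 0.012, 0.037], 0.04], [[0, 0, 0], [0.003, 0.014, 0.058], 0.04], [[0, 0, 0], [0.003, 0.016, 0.07], 0.04], [[0, 0, 0], [0.003, 0.016, 0.078], 0.04], [[0, 0, 0], [0.003, 0.002, 0.083], 0.04], [[0, 0, 0], [0.003, -0.011, 0.087], 0.04], [[0, 0, 0], [0.003, -0.022, 0.09], 0.04], [[0, 0, 0], [0.003, -0.03, 0.093], 0.04], [[0, 0, 0], [0.003, -0.038, 0.095], 0.04], [[0, 0, 0], [0.003, -0.046, 0.098], 0.04], [[0, 0, 0], [0.003, -0.055, 0.101], 0.04]]}}

```text
t: 2.25
tool_pos: [0.5165, -0.087, 0.0334]
tool_rot: [-2.83, 0.049, -0.004]
contact_force: [-1.1, -4.5, 1.6]
opening: 0.0399
```

Run:
```python
from h import *
o,_=shot('wrist','w2');shot('side','s2')
print(o['t'],o['tool_pos'],o['contact_force'])
cx=lambda y:0.512+0.033*(y+0.12)
plan([(cx(y),y,z) for y,z in [(-.05,.03),(0,.03),(.05,.03),(.1,.05),(.14,.063),(.18,.078)]])
```

```text
2.25 [ 0.51645931 -0.087028    0.0333867 ] [-1.11036539 -4.48245161  1.63604113]
(0.51431, -0.05, 0.03) [-0.002, -0.033, 0.013]
(0.51596, 0, 0.03) [-0.002, -0.08, 0.029]
(0.51761, 0.05, 0.03) [-0.002, -0.128, 0.045]
(0.51926, 0.1, 0.05) [-0.003, -0.181, 0.041]
(0.52058, 0.14, 0.063) [-0.003, -0.224, 0.041]
(0.5219, 0.18, 0.078) [-0.003, -0.266, 0.039]
```

View pics/w2.png

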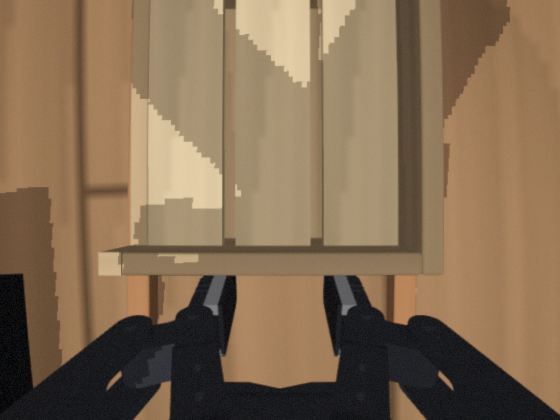

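View pics/s2.png

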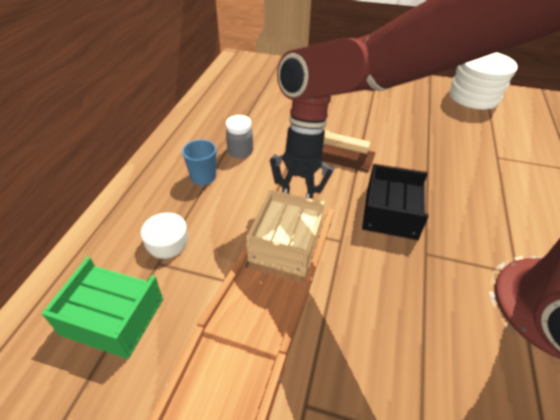

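Contact: the fingers touch the wall evenly and the crate has begun moving between the rails. Pushing on to the ramp.

>>> {"fn": "jog_arm", "kwargs": {"deltas": [[[0, 0, 0], [0, -0.011, 0.004], 0.04], [[0, 0, 0], [-0.001, -0.022, 0.008], 0.04], [[0, 0, 0], [-0.002, -0.033, 0.013], 0.04], [[0, 0, 0], [-0.002, -0.045, 0.017], 0.04], [[0, 0, 0], [-0.002, -0.057, 0.021], 0.04], [[0, 0, 0], [-0.002, -0.068, 0.025], 0.04], [[0, 0, 0], [-0.002, -0.08, 0.029], 0.04], [[0, 0, 0], [-0.002, -0.09, 0.033], 0.04], [[0, 0, 0], [-0.002, -0.1, 0.036], 0.04], [[0, 0, 0], [-0.002, -0.11, 0.039], 0.04], [[0, 0, 0], [-0.002, -0.119, 0.042], 0.04], [[0, 0, 0], [-0.002, -0.128, 0.045], 0.04]]}}

```text
t: 3.35
tool_pos: [0.5177, 0.0497, 0.0286]
tool_rot: [-2.827, 0.05, 0.001]
contact_force: [0.5, -3.6, -1.6]
opening: 0.04
```

Run:
```python
from h import *
o,_=shot('wrist','w3');shot('side','s3')
print(o['t'],o['tool_pos'],o['contact_force'])
cx=lambda y:0.512+0.033*(y+0.12)
plan([(cx(y),y,z) for y,z in [(.05,.032),(.1,.05),(.14,.063),(.18,.078),(.22,.08),(.247,.082)]])
```

```text
3.35 [0.51773869 0.04974724 0.02863691] [ 0.51528021 -3.64928922 -1.59002437]
(0.51761, 0.05, 0.032) [0.0, -0.0, -0.004]
(0.51926, 0.1, 0.05) [0.0, -0.053, -0.005]
(0.52058, 0.14, 0.063) [0.0, -0.095, -0.005]
(0.5219, 0.18, 0.078) [0.0, -0.138, -0.007]
(0.52322, 0.22, 0.08) [-0.0, -0.177, 0.004]
(0.524111, 0.247, 0.082) [-0.0, -0.203, 0.01]
```

View pics/w3.png

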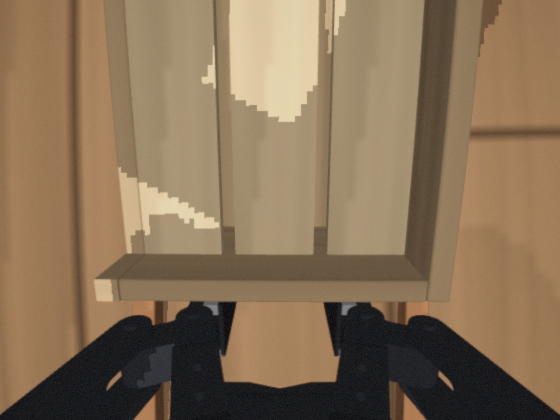

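View pics/s3.png

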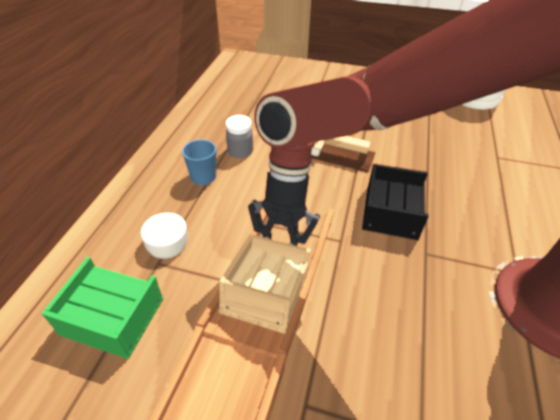

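>>> {"fn": "jog_arm", "kwargs": {"deltas": [[[0, 0, 0], [0, -0.011, -0.004], 0.04], [[0, 0, 0], [0, -0.022, -0.005], 0.04], [[0, 0, 0], [0, -0.033, -0.005], 0.04], [[0, 0, 0], [0, -0.044, -0.005], 0.04], [[0, 0, 0], [0, -0.055, -0.005], 0.04], [[0, 0, 0], [0, -0.066, -0.005], 0.04], [[0, 0, 0], [0, -0.077, -0.005], 0.04], [[0, 0, 0], [0, -0.088, -0.005], 0.04], [[0, 0, 0], [0, -0.1, -0.006], 0.04], [[0, 0, 0], [0, -0.11, -0.006], 0.04], [[0, 0, 0], [0, -0.12, -0.007], 0.04], [[0, 0, 0], [0, -0.128, -0.007], 0.04]]}}

```text
t: 4.45
tool_pos: [0.5232, 0.1696, 0.0766]
tool_rot: [-2.827, 0.049, -0.002]
contact_force: [-0.3, -4.6, 1.8]
opening: 0.0402
```

Run:
```python
from h import *
o,_=shot('wrist','w4');shot('side','s4');shot('scene','sc4')
print(o['t'],o['tool_pos'],o['contact_force'])
cx=lambda y:0.512+0.033*(y+0.12)
plan([(cx(y),y,z) for y,z in [(.18,.078),(.22,.08),(.235,.082),(.247,.082)]])
```

```text
4.45 [0.52321065 0.16964612 0.07663777] [-0.25407108 -4.60021666  1.77195989]
(0.5219, 0.18, 0.078) [-0.001, -0.01, 0.001]
(0.52322, 0.22, 0.08) [-0.001, -0.049, 0.012]
(0.523715, 0.235, 0.082) [-0.001, -0.064, 0.014]
(0.524111, 0.247, 0.082) [-0.001, -0.075, 0.018]
```

View pics/w4.png

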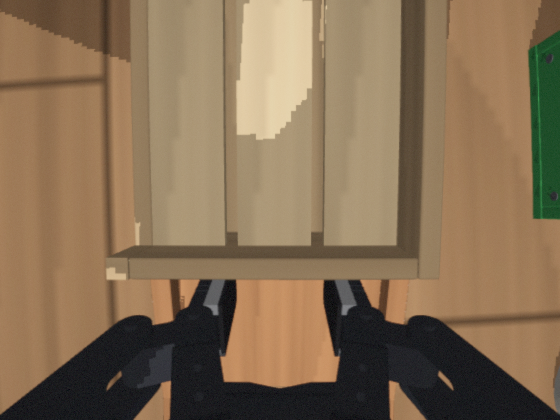

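View pics/s4.png

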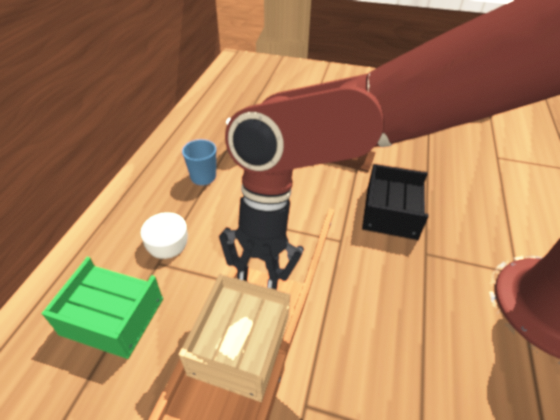

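View pics/sc4.png

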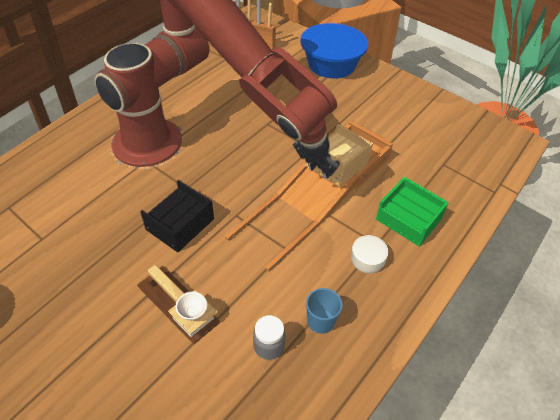

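>>> {"fn": "jog_arm", "kwargs": {"deltas": [[[0, 0, 0], [-0.001, -0.008, 0.001], 0.04], [[0, 0, 0], [-0.001, -0.015, 0.002], 0.04], [[0, 0, 0], [-0.001, -0.022, 0.004], 0.04], [[0, 0, 0], [-0.001, -0.029, 0.006], 0.04], [[0, 0, 0], [-0.001, -0.036, 0.008], 0.04], [[0, 0, 0], [-0.001, -0.043, 0.01], 0.04], [[0, 0, 0], [-0.001, -0.049, 0.012], 0.04], [[0, 0, 0], [-0.001, -0.054, 0.013], 0.04], [[0, 0, 0], [-0.001, -0.059, 0.014], 0.04], [[0, 0, 0], [-0.001, -0.062, 0.014], 0.04], [[0, 0, 0], [-0.001, -0.065, 0.014], 0.04], [[0, 0, 0], [-0.001, -0.065, 0.014], 0.04]]}}

```text
t: 5.6
tool_pos: [0.5239, 0.2354, 0.0824]
tool_rot: [-2.826, 0.049, -0.001]
contact_force: [0.1, -0.7, -0.3]
opening: 0.04
```

Run:
```python
from h import *
o,_=shot('wrist','w5');shot('side','s5');shot('scene','sc5')
print(o['t'],o['tool_pos'],o['contact_force'])
crop('side5' if 0 else 's5',130,310,240,420,4,'s5c');crop('sc5',260,420,100,220,5,'sc5c')
```

```text
5.6 [0.52391876 0.23536248 0.08243651] [ 0.10283207 -0.69432406 -0.32860198]
```

View pics/w5.png

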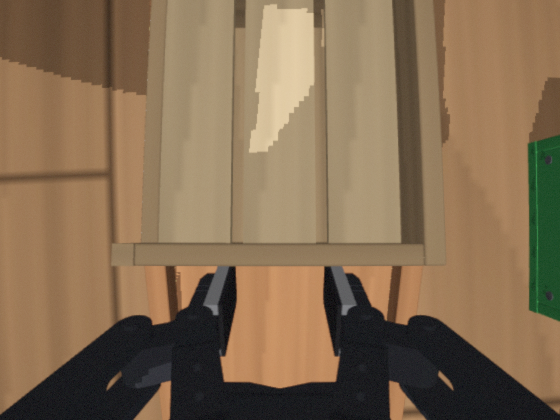

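View pics/s5c.png

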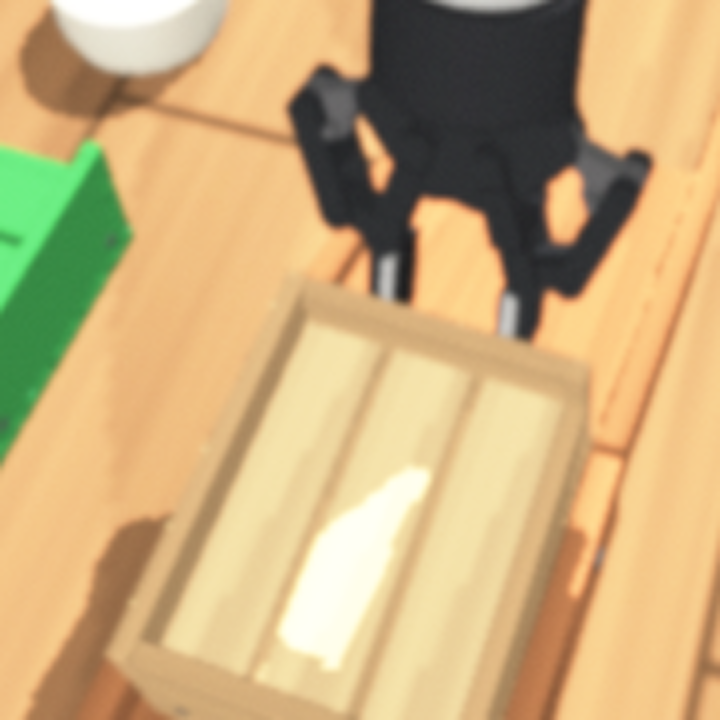

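View pics/sc5c.png

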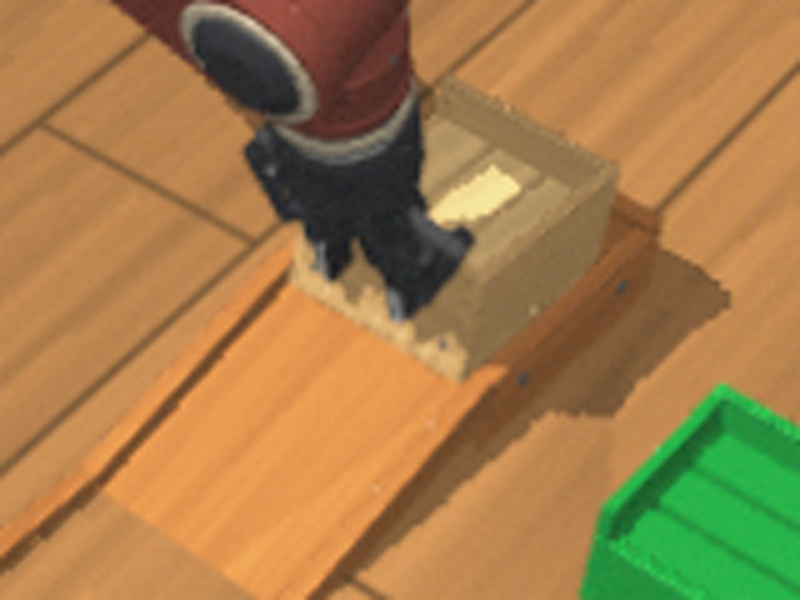

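>>> {"fn": "jog_arm", "kwargs": {"deltas": [[[0, 0, 0], [0, -0.002, 0.001], 0.04], [[0, 0, 0], [0, -0.004, 0.001], 0.04], [[0, 0, 0], [0, -0.006, 0.002], 0.04], [[0, 0, 0], [0, -0.007, 0.002], 0.04], [[0, 0, 0], [0, -0.008, 0.003], 0.04], [[0, 0, 0], [0, -0.009, 0.003], 0.04], [[0, 0, 0], [0, -0.01, 0.003], 0.04], [[0, 0, 0], [0, -0.011, 0.004], 0.04], [[0, 0, 0], [0, -0.012, 0.004], 0.04], [[0, 0, 0], [0, -0.012, 0.004], 0.04]]}}

```text
t: 6.58
tool_pos: [0.5241, 0.2475, 0.0818]
tool_rot: [-2.827, 0.05, 0.0]
contact_force: [1.3, -1.0, -0.2]
opening: 0.04
```

Run:
```python
from h import *
o,_=shot('wrist','w6');shot('side','s6');shot('scene','sc6')
print(o['t'],o['tool_pos'],o['contact_force'])
crop('s6',130,310,240,420,4,'s6c');crop('sc6',260,420,100,220,5,'sc6c')
```

```text
6.5833 [0.52405142 0.24750239 0.08175056] [ 1.32748441 -0.98138047 -0.2274101 ]
```

View pics/s6c.png

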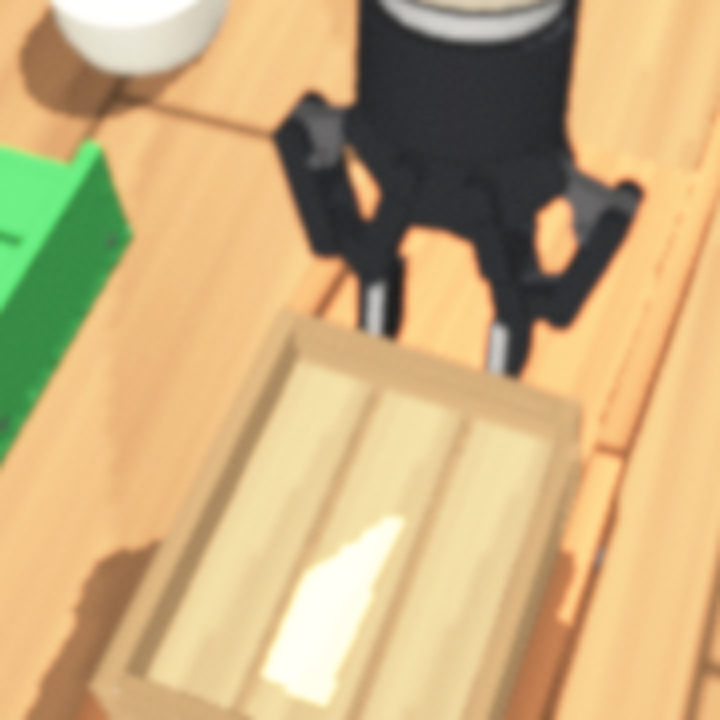

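View pics/sc6c.png

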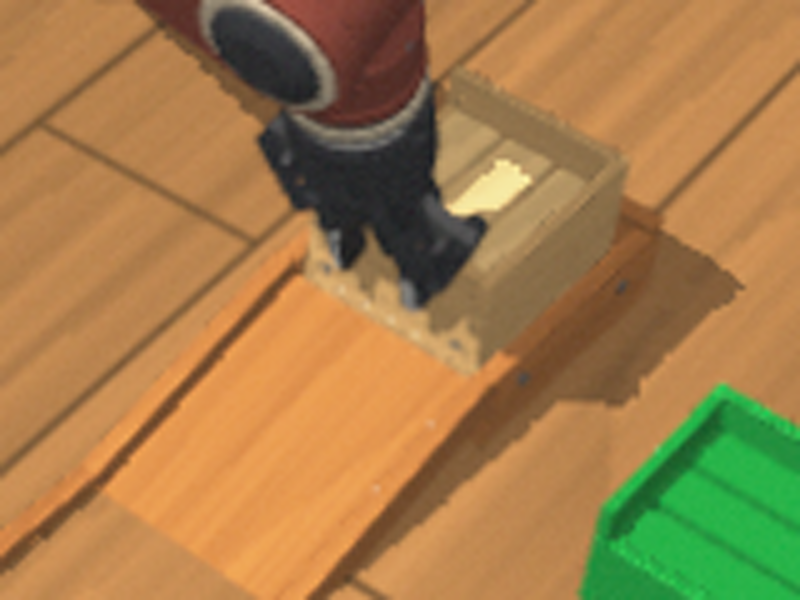

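>>> {"fn": "jog_arm", "kwargs": {"deltas": [[[0, 0, 0], [0, -0.001, 0], 0.04], [[0, 0, 0], [0, -0.002, 0.001], 0.04], [[0, 0, 0], [0, -0.003, 0.001], 0.04], [[0, 0, 0], [0, -0.004, 0.001], 0.04], [[0, 0, 0], [0, -0.005, 0.002], 0.04], [[0, 0, 0], [0, -0.006, 0.002], 0.04], [[0, 0, 0], [0, -0.006, 0.002], 0.04], [[0, 0, 0], [0, -0.006, 0.002], 0.04]]}}

```text
t: 7.4
tool_pos: [0.5244, 0.2539, 0.0819]
tool_rot: [-2.827, 0.05, -0.0]
contact_force: [-0.4, -1.5, 0.0]
opening: 0.0399
```

Run:
```python
from h import *
o,_=shot('wrist','w7');shot('side','s7');shot('scene','sc7')
print(o['t'],o['tool_pos'],o['contact_force'])
crop('s7',130,310,240,420,4,'s7c');crop('sc7',260,420,100,220,5,'sc7c')
```

```text
7.4 [0.52439377 0.2538758  0.0818648 ] [-0.40926095 -1.4675445   0.02735472]
```

View pics/s7c.png

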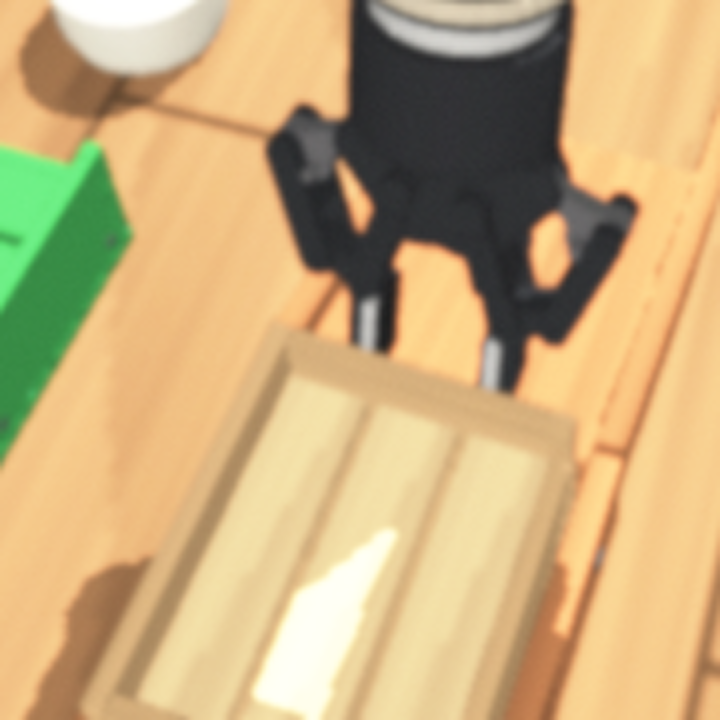

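View pics/sc7c.png

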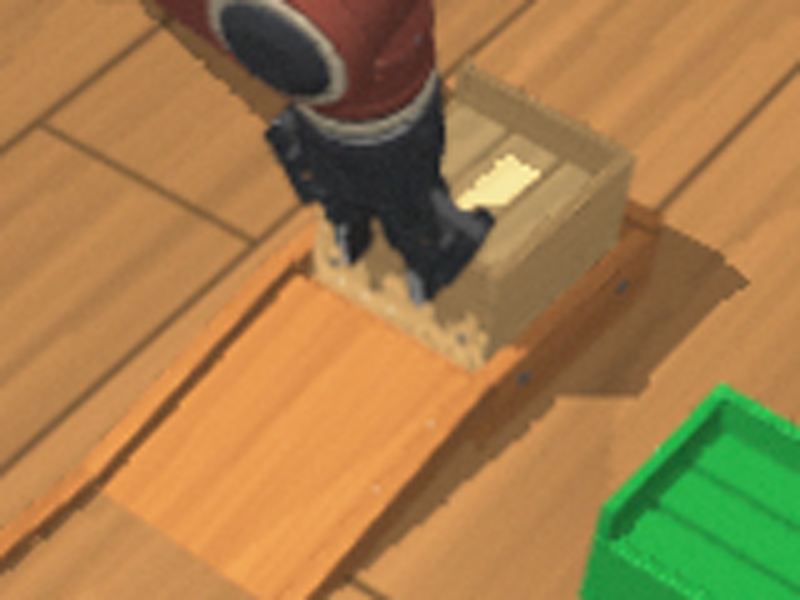

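View pics/w7.png

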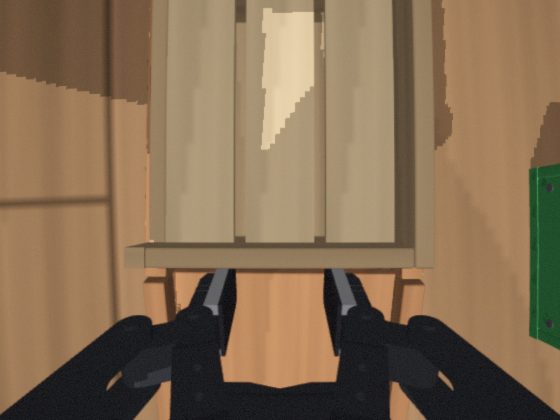

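Run:
```python
from h import *
np.set_printoptions(precision=4,suppress=True)
W=cam('wrist');S=cam('side');C=cam('scene')
s=lambda x,y:(130+x/4,240+y/4)
for a,b in [((127,268),(577,413)),((433,267),(278,322))]:
    print(two(W,a,S,s(*b)), onz(W,a,.11))
c=lambda x,y:(260+x/5,100+y/5)
print('far corner',onz(C,c(630,155),.11), onz(C,c(462,65),.11))
```

```text
(array([0.4636, 0.263 , 0.105 ]), np.float64(0.0012965462362184066)) [0.4662 0.2643 0.11  ]
(array([0.5807, 0.2617, 0.1112]), np.float64(0.0035762745377473223)) [0.5831 0.2608 0.11  ]
far corner [0.5885 0.396  0.11  ] [0.4721 0.3987 0.11  ]
```

```bash
cat >> h.py <<'E'
def planR(p,Rt,o=None):
    o=o or ctrl.get_obs(); M=R.from_rotvec(o['tool_rot']).as_matrix()
    print('turn deg',np.degrees(R.from_matrix(M.T@Rt).as_rotvec()).round(2).tolist(),'shift',(M.T@(np.array(p)-o['tool_pos'])).round(4).tolist())
def down(phi): # tool y = -(cos phi, sin phi): paddle x axis at yaw phi
    c,s=np.cos(phi),np.sin(phi); y=np.array([-c,-s,0]);z=np.array([0,0,-1.]);return np.stack([np.cross(y,z),y,z],1)
E
python3 - <<'E'
from h import *
plan([(.524,.225,.085),(.522,.2,.13),(.52,.15,.22)])
planR((.45,-.2,.22),down(-.1)); planR((.52,.15,.22),down(-.1))
E
```

```text
(0.524, 0.225, 0.085) [0.001, 0.026, -0.012]
(0.522, 0.2, 0.13) [-0.001, 0.036, -0.062]
(0.52, 0.15, 0.22) [-0.002, 0.056, -0.163]
turn deg [-13.55, 14.97, 92.86] shift [-0.0595, 0.3911, -0.2722]
turn deg [-13.55, 14.97, 92.86] shift [-0.0016, 0.0561, -0.1635]
```

>>> {"fn": "jog_arm", "kwargs": {"deltas": [[[0, 0, 0], [0.001, 0.01, -0.004], 0.04], [[0, 0, 0], [0.001, 0.026, -0.02], 0.04], [[0, 0, 0], [-0.001, 0.036, -0.055], 0.04], [[0, 0, 0], [-0.002, 0.045, -0.09], 0.05], [[-0.7, 0.8, 4.7], [-0.002, 0.056, -0.125], 0.06], [[-1.6, 1.8, 11], [-0.002, 0.07, -0.155], 0.07], [[-2.5, 2.7, 17], [-0.004, 0.09, -0.165], 0.085], [[-3.4, 3.7, 23], [-0.007, 0.11, -0.172], 0.085], [[-4.2, 4.7, 29], [-0.01, 0.135, -0.18], 0.085], [[-5.1, 5.6, 35], [-0.014, 0.165, -0.19], 0.085], [[-6, 6.6, 41], [-0.018, 0.195, -0.2], 0.085], [[-6.9, 7.6, 47], [-0.022, 0.225, -0.212], 0.085]]}}

```text
t: 8.55
tool_pos: [0.4927, -0.0265, 0.214]
tool_rot: [-2.695, 1.258, -0.001]
contact_force: [0.3, -0.5, 0.9]
opening: 0.0852
```

Run:
```python
from h import *
o=ctrl.get_obs()
shot('scene','sc8');shot('side','s8')
print(o['t'],o['tool_pos'],o['contact_force'])
crop('s8',130,310,240,420,4,'s8c');crop('sc8',260,420,100,220,5,'sc8c')
o=ctrl.get_obs();print(o['tool_pos'],o['q'])
planR((.45,-.26,.20),down(-.1))
```

```text
8.55 [ 0.49267122 -0.02647076  0.21400497] [ 0.33363641 -0.49045428  0.90127535]
[ 0.49329534 -0.02823159  0.21485663] [-0.30304401 -0.2981717   1.96734202  0.16682599  1.44888995  0.55282109]
turn deg [-6.72, 7.2, 45.53] shift [0.1497, 0.1813, -0.0232]
```

View pics/s8c.png

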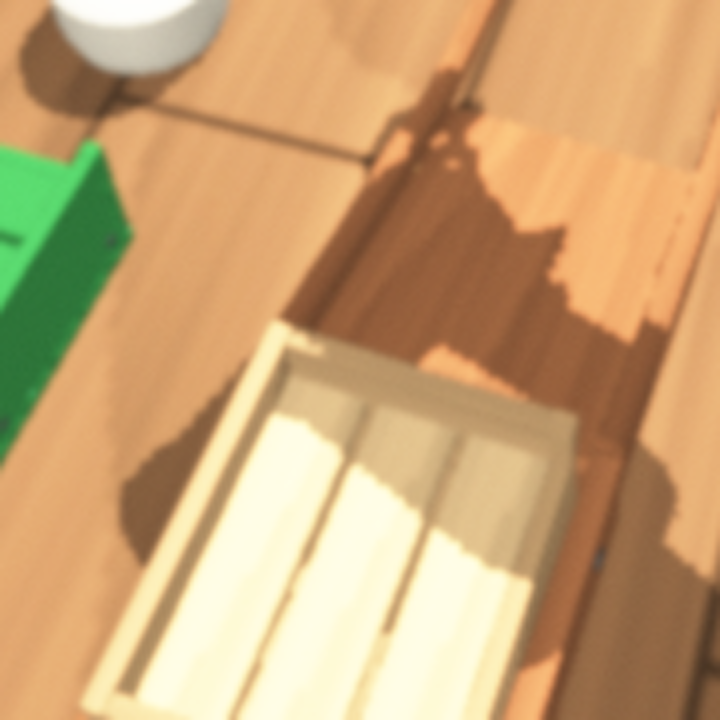

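View pics/sc8c.png

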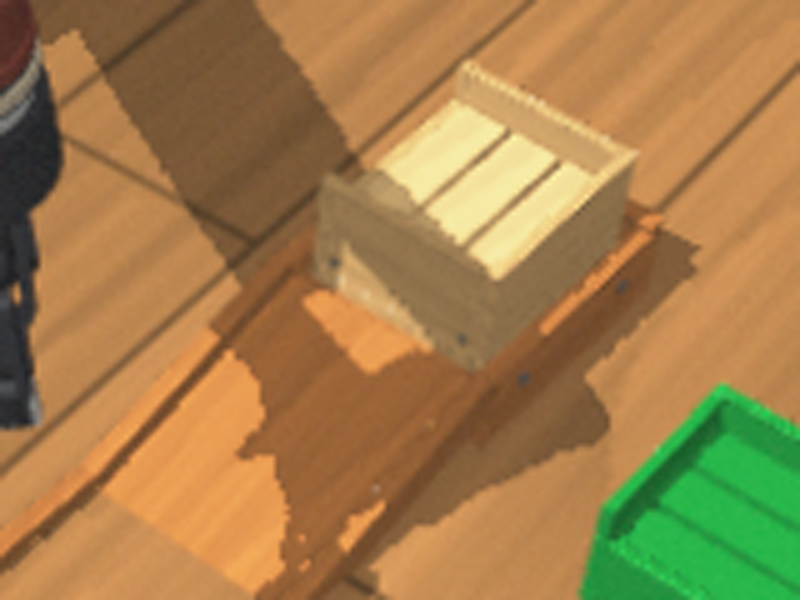

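Run:
```python
from h import *
np.set_printoptions(precision=4,suppress=True)
S=cam('side');C=cam('scene')
s=lambda x,y:(130+x/4,240+y/4)
c=lambda x,y:(260+x/5,100+y/5)
for a,b in [((577,413),(322,178)),((278,322),(495,278)),((85,708),(637,155))]:
    print(two(S,s(*a),C,c(*b)),onz(S,s(*a),.11),onz(C,c(*b),.11))
for a in [(412,28),(655,92)]: pass
# same on initial: bias check
i=lambda x,y:(150+x/4,220+y/4)
g=lambda x,y:(130+x/4,180+y/4)
print('bias', two(S,i(655,92),C,g(560,38)),two(S,i(412,28),C,g(705,130)))
```

```text
(array([0.4645, 0.2652, 0.1093]), np.float64(0.003879906609335988)) [0.4627 0.2646 0.11  ] [0.4667 0.2653 0.11  ]
(array([0.5817, 0.262 , 0.1082]), np.float64(0.0038979161842873306)) [0.5793 0.262  0.11  ] [0.5841 0.2614 0.11  ]
(array([0.588 , 0.4009, 0.1063]), np.float64(0.004922079338856145)) [0.5845 0.4005 0.11  ] [0.5915 0.3987 0.11  ]
bias (array([0.4532, 0.0395, 0.0709]), np.float64(0.0071670369576773895)) (array([0.5743, 0.0358, 0.0737]), np.float64(0.0072820338258497))
```

>>> {"fn": "jog_arm", "kwargs": {"deltas": [[[-0.9, 1, 6], [0.018, 0.02, -0.003], 0.085], [[-1.8, 2, 12.5], [0.04, 0.045, -0.006], 0.085], [[-2.8, 3, 19], [0.062, 0.072, -0.01], 0.085], [[-3.8, 4, 25.5], [0.085, 0.1, -0.013], 0.085], [[-4.7, 5, 32], [0.107, 0.13, -0.017], 0.085], [[-5.6, 6, 38.5], [0.13, 0.157, -0.02], 0.085], [[-6.7, 7.2, 45.5], [0.15, 0.181, -0.023], 0.085], [[-6.7, 7.2, 45.5], [0.15, 0.181, -0.023], 0.085], [[-6.7, 7.2, 45.5], [0.15, 0.181, -0.023], 0.085]]}}

```text
t: 9.4
tool_pos: [0.4518, -0.2574, 0.1984]
tool_rot: [-2.114, 2.322, 0.004]
contact_force: [-0.4, -0.5, 0.1]
opening: 0.0851
```

Run:
```python
from h import *
o,_=shot('wrist','w9')
print(o['t'],o['tool_pos'],R.from_rotvec(o['tool_rot']).as_matrix().round(3))
```

```text
9.4 [ 0.45182939 -0.25742436  0.19844522] [[-0.094 -0.996 -0.001]
 [-0.996  0.094  0.003]
 [-0.003  0.001 -1.   ]]
```

View pics/w9.png

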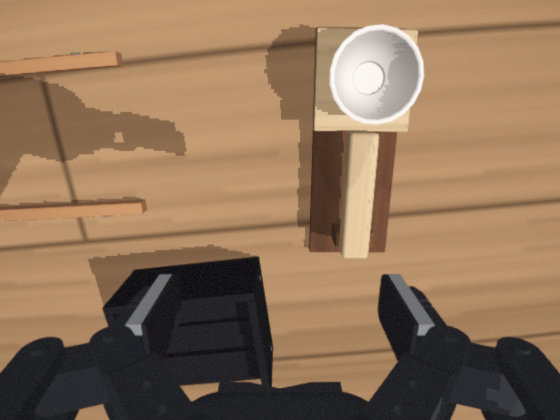

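Run:
```python
from h import *
crop('w9',295,435,15,265,3,'w9c')
```

```text
(no output)
```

View pics/w9c.png

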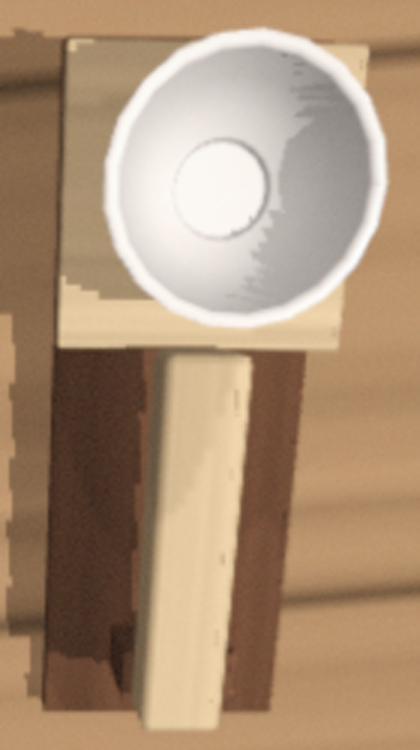

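Run:
```python
from h import *
np.set_printoptions(precision=4,suppress=True)
o=ctrl.get_obs();W=cam('wrist',o)
f=lambda x,y:(295+x/3,15+y/3)
B=[onz(W,f(*p),.042)[:2] for p in [(66,38),(368,43),(338,349),(57,346)]]
H=[onz(W,f(*p),.058)[:2] for p in [(145,727),(217,727),(166,352),(252,352)]]
B=np.array(B);H=np.array(H)
print(B,B.mean(0));print(H)
e=(H[0]+H[1])/2;n=(H[2]+H[3])/2;d=n-e;print('handle yaw',np.arctan2(d[1],d[0]),'len',np.hypot(*d),'width',np.hypot(*(H[0]-H[1])))
for i,j in[(3,0),(2,1)]: d2=B[j]-B[i];print('blade yaw',np.arctan2(d2[1],d2[0]),np.hypot(*d2))
d=d/np.hypot(*d)
print('grip from end',e+d*.054,'from blade',B.mean(0)-.098*d)
print('bowl',onz(W,f(245,178),.074),onz(W,f(222,188),.046))
```

```text
[[ 0.5815 -0.2981]
 [ 0.5741 -0.3773]
 [ 0.495  -0.37  ]
 [ 0.5026 -0.2906]] [ 0.5383 -0.334 ]
[[ 0.3905 -0.3086]
 [ 0.3884 -0.3301]
 [ 0.5    -0.3181]
 [ 0.498  -0.3411]]
handle yaw -0.0934825694471423 len 0.1099903476782071 width 0.021640073073982878
blade yaw -0.09465204553968429 0.07928768476607227
blade yaw -0.09313418060177475 0.07946585895508242
grip from end [ 0.4432 -0.3244] from blade [ 0.4407 -0.3248]
bowl [ 0.5415 -0.3356  0.074 ] [ 0.5406 -0.3369  0.046 ]
```

Run:
```python
from h import *
o=ctrl.get_obs();print(o['tool_pos'])
for z in (.12,.028): planR((.442,-.3246,z),down(-.094))
```

```text
[ 0.4520216  -0.25658688  0.19854636]
turn deg [0.04, 0.17, 0.1] shift [0.0689, 0.0037, 0.0783]
turn deg [0.04, 0.17, 0.1] shift [0.0692, 0.0036, 0.1703]
```

>>> {"fn": "jog_arm", "kwargs": {"deltas": [[[0, 0, 0], [0.02, 0.001, 0], 0.085], [[0, 0, 0], [0.045, 0.002, 0.01], 0.085], [[0, 0, 0], [0.069, 0.004, 0.03], 0.085], [[0, 0, 0], [0.069, 0.004, 0.055], 0.085], [[0, 0, 0], [0.069, 0.004, 0.075], 0.085], [[0, 0, 0], [0.069, 0.004, 0.078], 0.085], [[0, 0, 0], [0.069, 0.004, 0.078], 0.085], [[0, 0, 0], [0.069, 0.004, 0.078], 0.085]]}}

```text
t: 10.12
tool_pos: [0.4423, -0.3246, 0.1217]
tool_rot: [-2.117, 2.32, 0.001]
contact_force: [0.1, -0.0, 1.0]
opening: 0.0844
```

Run:
```python
from h import *
o,_=shot('wrist','w10')
planR((.442,-.3246,.028),down(-.094))
```

```text
turn deg [-0.09, -0.01, 0.13] shift [-0.0005, 0.0009, 0.0945]
```

View pics/w10.png

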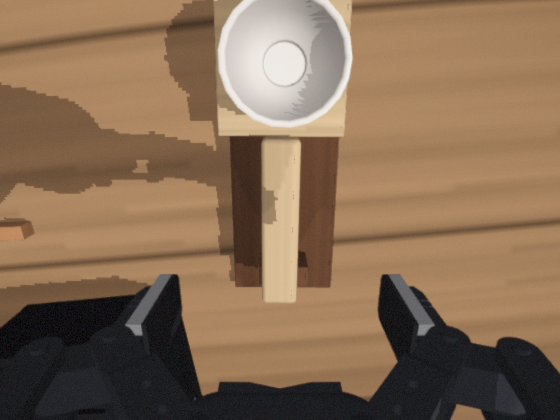

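Run:
```python
from h import *
o={'tool_pos':np.array([ 0.45182939,-0.25742436,0.19844522]),'tool_rot':np.array([-2.114,2.322,.004])}
W=cam('wrist',o);C=cam('scene')
print(two(W,(260,258),C,(175,233)),two(W,(133,270),C,(130+328/4,180+85/4)))
print(onz(W,(260,258),.075),onz(C,(175,233),.075))
```

```text
(array([ 0.4286955 , -0.24863734,  0.14678074]), np.float64(0.019683450900323893)) (array([ 0.49300099, -0.20984085,  0.26198256]), np.float64(0.02688866666265526))
[ 0.40450069 -0.23675087  0.075     ] [ 0.37167415 -0.22018891  0.075     ]
```

```bash
python3 - <<'E'
from h import *
o={'tool_pos':np.array([ 0.45182939,-0.25742436,0.19844522]),'tool_rot':np.array([-2.114,2.322,.004])}
W=cam('wrist',o);C=cam('scene');S=cam('side')
print('bottoms scene',onz(C,(177.5,251),0),onz(C,(213.5,218.5),0),onz(C,(146,230),0))
print('tops scene',onz(C,(175,233),.075),onz(C,(212,201),.075),onz(C,(141,211),.075))
for p in [(260,258),(272,382),(133,270),(270,350)]: print('w9',p,onz(W,p,.075),onz(W,p,0))
print('side top (372,168),(427,172),(420,236)',[onz(S,p,.075) for p in [(372,168),(427,172),(421,222)]],onz(S,(420,236),0),onz(S,(365,225),0))
E
python3 -c "
from h import *
crop('side0',340,450,150,250,5,'sblk');crop('w9',90,300,240,400,3,'wblk')"
```

```text
bottoms scene [ 0.36932229 -0.22340344  0.        ] [ 0.36709515 -0.08718958  0.        ] [ 0.25649636 -0.23009318  0.        ]
tops scene [ 0.37167415 -0.22018891  0.075     ] [ 0.37044633 -0.08785386  0.075     ] [ 0.25468359 -0.22742462  0.075     ]
w9 (260, 258) [ 0.40450069 -0.23675087  0.075     ] [ 0.36906941 -0.22856196  0.        ]
w9 (272, 382) [ 0.27112747 -0.23347764  0.075     ] [ 0.197971   -0.22436288  0.        ]
w9 (133, 270) [ 0.4028069  -0.12618803  0.075     ] [ 0.36689652 -0.08672595  0.        ]
w9 (270, 350) [ 0.30944826 -0.23547092  0.075     ] [ 2.47130988e-01 -2.26919971e-01  5.55111512e-17]
side top (372,168),(427,172),(420,236) [array([ 0.36885668, -0.20715061,  0.075     ]), array([ 0.2505399 , -0.22731261,  0.075     ]), array([ 0.25951144, -0.0696095 ,  0.075     ])] [ 0.24288805 -0.10278081  0.        ] [ 0.35923288 -0.10137601  0.        ]
```

View pics/wblk.png

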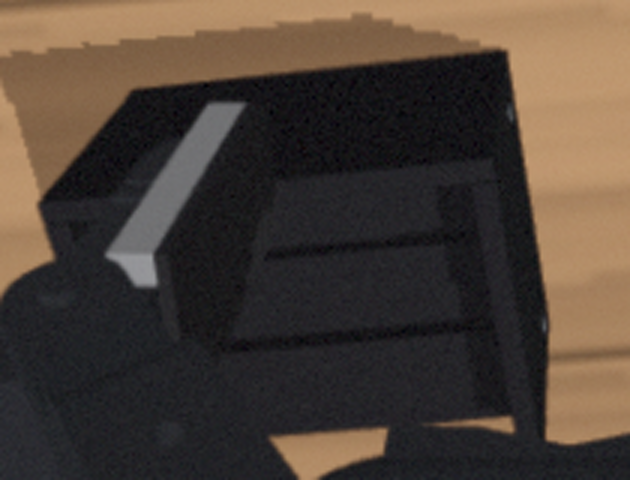

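View pics/sblk.png

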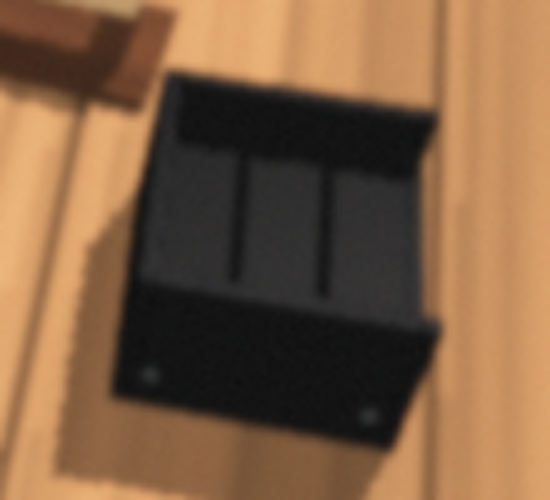

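>>> {"fn": "jog_arm", "kwargs": {"deltas": [[[0, 0, 0], [0, 0, 0.02], 0.085], [[0, 0, 0], [0, 0.001, 0.045], 0.085], [[0, 0, 0], [0, 0.001, 0.07], 0.085], [[0, 0, 0], [0, 0.001, 0.085], 0.085], [[0, 0, 0], [0, 0.001, 0.092], 0.085], [[0, 0, 0], [0, 0.001, 0.092], 0.07], [[0, 0, 0], [0, 0.001, 0.092], 0.06], [[0, 0, 0], [0, 0.001, 0.092], 0.05]], "squeeze": 40}}

```text
t: 10.83
tool_pos: [0.4418, -0.3261, 0.0308]
tool_rot: [-2.115, 2.322, -0.003]
contact_force: [0.3, -1.0, -0.5]
opening: 0.0513
```

Run:
```python
from h import *
o,_=shot('wrist','w11');shot('side','s11')
print(o['contact_force'],o['opening'])
planR((.442,-.3246,.028),down(-.094))
```

```text
[ 0.31800787 -0.97222219 -0.49484249] 0.0513205853432274
turn deg [-0.1, -0.04, 0.04] shift [-0.0014, -0.0003, 0.0026]
```

View pics/w11.png

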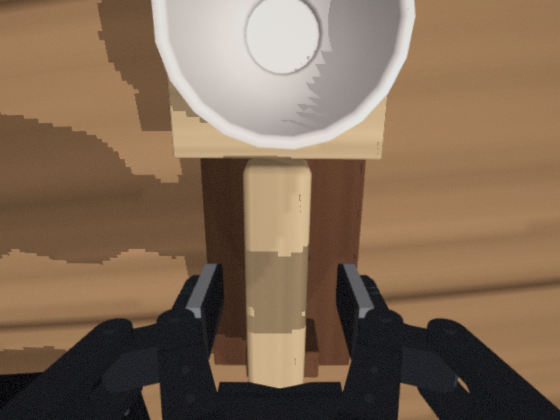

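>>> {"fn": "jog_arm", "kwargs": {"deltas": [[[0, 0, 0], [-0.001, 0, 0.002], 0.042], [[0, 0, 0], [-0.001, 0, 0.002], 0.034], [[0, 0, 0], [-0.001, 0, 0.002], 0.028], [[0, 0, 0], [-0.001, 0, 0.002], 0.025], [[0, 0, 0], [-0.001, 0, 0.002], 0.023], [[0, 0, 0], [-0.001, 0, 0.002], 0.021], [[0, 0, 0], [-0.001, 0, 0.002], 0.018], [[0, 0, 0], [-0.001, 0, 0.002], 0.015], [[0, 0, 0], [-0.001, 0, 0.002], 0.015], [[0, 0, 0], [-0.001, 0, 0.002], 0.015]], "squeeze": 30}}

```text
t: 11.77
tool_pos: [0.4406, -0.3242, 0.0268]
tool_rot: [-2.115, 2.323, 0.002]
contact_force: [-1.9, -1.3, 2.1]
opening: 0.0235
```

>>> {"fn": "jog_arm", "kwargs": {"deltas": [[[0, 0, 0], [0, 0, 0], 0.01], [[0, 0, 0], [0, 0, 0], 0.01], [[0, 0, 0], [0, 0, 0], 0.01], [[0, 0, 0], [0, 0, 0], 0.01]], "squeeze": 90}}

```text
t: 12.1
tool_pos: [0.4408, -0.3243, 0.027]
tool_rot: [-2.115, 2.323, 0.001]
contact_force: [-0.3, -0.6, 4.6]
opening: 0.0231
```

Run:
```python
from h import *
o,_=shot('wrist','w12')
print(o['contact_force'],o['wrist_torque'],o['opening'],o['tool_pos'])
```

```text
[-0.26031677 -0.62642152  4.55880654] [-0.15405184  0.16809002  0.00062002] 0.02309114265945353 [ 0.44081326 -0.32427214  0.02699874]
```

View pics/w12.png

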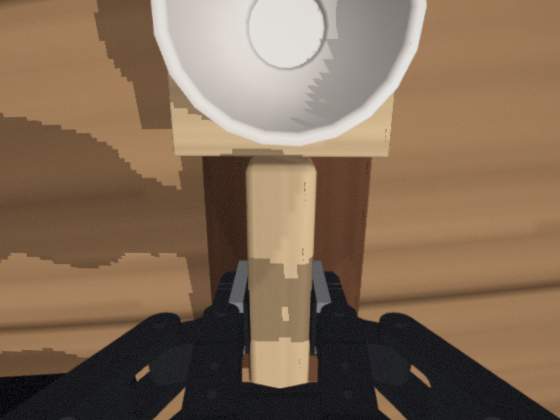

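>>> {"fn": "jog_arm", "kwargs": {"deltas": [[[0, 0, 0], [0, 0, -0.001], 0.01], [[0, 0, 0], [0, 0, -0.003], 0.01], [[0, 0, 0], [0, 0, -0.006], 0.01], [[0, 0, 0], [0, 0, -0.01], 0.01], [[0, 0, 0], [0, 0, -0.014], 0.01], [[0, 0, 0], [0, 0, -0.018], 0.01], [[0, 0, 0], [0, 0, -0.022], 0.01], [[0, 0, 0], [0, 0, -0.025], 0.01], [[0, 0, 0], [0, 0, -0.027], 0.01], [[0, 0, 0], [0, 0, -0.028], 0.01], [[0, 0, 0], [0, 0, -0.028], 0.01]]}}

```text
t: 13.07
tool_pos: [0.4407, -0.3242, 0.055]
tool_rot: [-2.115, 2.322, 0.002]
contact_force: [-0.1, -0.9, -1.9]
opening: 0.0226
```

Run:
```python
from h import *
o,_=shot('wrist','w13');shot('side','s13')
print(o['t'],o['contact_force'],o['wrist_torque'],o['opening'],o['tool_pos'],R.from_rotvec(o['tool_rot']).as_matrix().round(4))
crop('s13',270,410,90,190,5,'s13c')
```

```text
13.0667 [-0.14217664 -0.93204381 -1.87779595] [ 0.05824777  0.07922262 -0.00875198] 0.022630050081257527 [ 0.44069798 -0.3241589   0.05497744] [[-9.340e-02 -9.956e-01 -3.000e-04]
 [-9.956e-01  9.340e-02  1.100e-03]
 [-1.000e-03  4.000e-04 -1.000e+00]]
```

View pics/w13.png

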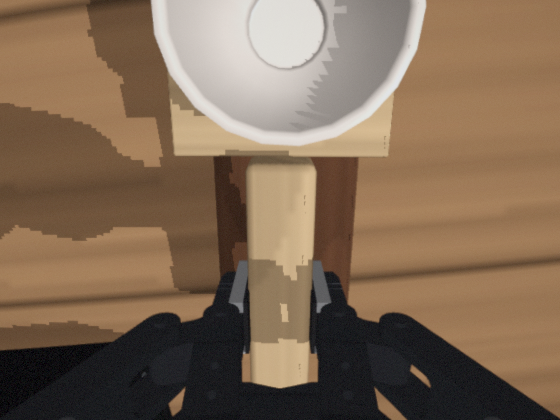

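View pics/s13c.png

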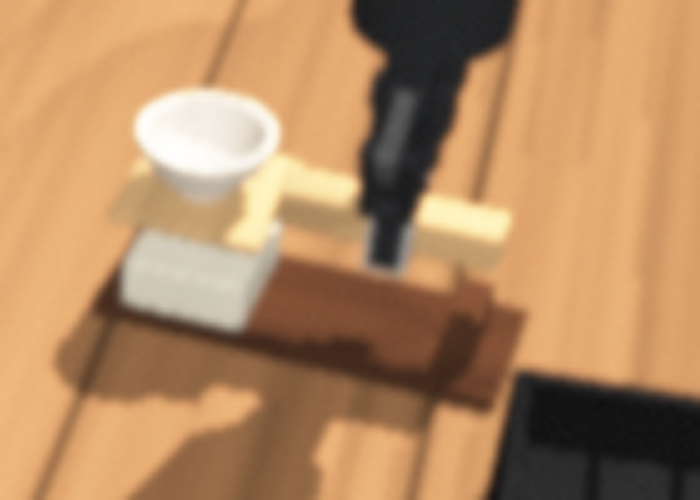

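>>> {"fn": "jog_arm", "kwargs": {"deltas": [[[0, 0, 0], [0, 0, -0.002], 0.01], [[0, 0, 0], [0, 0, -0.006], 0.01], [[0, 0, 0], [0, 0, -0.012], 0.01], [[0, 0, 0], [0, 0, -0.02], 0.01], [[0, 0, 0], [-0.002, 0, -0.03], 0.01], [[0, 0, 0], [-0.006, 0.0005, -0.04], 0.01], [[0, 0, 0], [-0.012, 0.0015, -0.05], 0.01], [[0, 0, 0], [-0.02, 0.0025, -0.06], 0.01], [[0, 0, 0], [-0.03, 0.0035, -0.07], 0.01], [[0, 0, 0], [-0.042, 0.005, -0.079], 0.01], [[0, 0, 0], [-0.056, 0.0065, -0.086], 0.01], [[0, 0, 0], [-0.072, 0.0085, -0.091], 0.01]]}}

```text
t: 14.17
tool_pos: [0.4392, -0.251, 0.1476]
tool_rot: [-2.114, 2.322, -0.001]
contact_force: [0.1, -1.2, -1.2]
opening: 0.023
```

>>> {"fn": "jog_arm", "kwargs": {"deltas": [[[0, 0, 0], [-0.018, 0.002, -0.003], 0.01], [[0, 0, -0.2], [-0.038, 0.0045, -0.004], 0.01], [[0, 0, -0.5], [-0.058, 0.007, -0.004], 0.01], [[0, 0, -0.8], [-0.078, 0.0095, -0.004], 0.01], [[0, 0, -1.1], [-0.098, 0.0115, -0.004], 0.01], [[0, 0, -1.4], [-0.118, 0.014, -0.004], 0.01], [[0, 0, -1.8], [-0.138, 0.0165, -0.004], 0.01], [[0, 0, -2.2], [-0.158, 0.019, -0.004], 0.01], [[0, 0, -2.6], [-0.178, 0.021, -0.004], 0.01], [[0, 0, -2.9], [-0.198, 0.0235, -0.004], 0.01], [[0, 0, -3.2], [-0.218, 0.026, -0.004], 0.01], [[0, 0, -3.4], [-0.238, 0.0285, -0.004], 0.01]]}}

```text
t: 15.17
tool_pos: [0.4322, -0.0105, 0.1508]
tool_rot: [-2.183, 2.258, 0.002]
contact_force: [0.5, 0.0, -2.4]
opening: 0.0228
```

Run:
```python
from h import *
M=np.array([[-9.340e-02,-9.956e-01,-3e-4],[-9.956e-01,9.34e-2,1.1e-3],[-1e-3,4e-4,-1]])
p=np.array([0.44069798,-0.3241589,0.05497744])+M@np.array([-.072-.238,.0085+.0285,-.095])
print('cmd',p); o=ctrl.get_obs();print(o['t'],o['tool_pos'],o['opening'])
M2=M@R.from_rotvec([0,0,np.radians(-3.4)]).as_matrix()
print(M2.round(3),M2.T@(np.array([.424,.3364,.15])-p))
```

```text
cmd [ 0.43284328 -0.0121716   0.15030224]
15.1667 [ 0.43222866 -0.0104777   0.15081535] 0.022795871373172315
[[-0.034 -0.999 -0.   ]
 [-0.999  0.034  0.001]
 [-0.001  0.    -1.   ]] [-0.34805519  0.02075548  0.00068832]
```

>>> {"fn": "jog_arm", "kwargs": {"deltas": [[[0, 0, 0], [-0.02, 0.001, 0], 0.01], [[0, 0, 0], [-0.04, 0.0025, 0], 0.01], [[0, 0, 0], [-0.06, 0.0035, 0], 0.01], [[0, 0, 0], [-0.08, 0.005, 0], 0.01], [[0, 0, 0], [-0.1, 0.006, 0], 0.01], [[0, 0, 0], [-0.12, 0.007, 0], 0.01], [[0, 0, 0], [-0.14, 0.0085, 0], 0.01], [[0, 0, 0], [-0.16, 0.0095, 0], 0.01], [[0, 0, 0], [-0.18, 0.0105, 0], 0.01], [[0, 0, 0], [-0.2, 0.012, 0], 0.01], [[0, 0, 0], [-0.22, 0.013, 0], 0.01], [[0, 0, 0], [-0.24, 0.0145, 0], 0.01]]}}

```text
t: 16.17
tool_pos: [0.4256, 0.2298, 0.1512]
tool_rot: [-2.183, 2.258, 0.003]
contact_force: [0.4, 0.1, -2.1]
opening: 0.0228
```

>>> {"fn": "jog_arm", "kwargs": {"deltas": [[[0, 0, 0], [-0.018, 0.001, 0], 0.01], [[0, 0, 0], [-0.034, 0.002, 0], 0.01], [[0, 0, 0], [-0.048, 0.003, 0], 0.01], [[0, 0, 0], [-0.061, 0.0035, 0], 0.01], [[0, 0, 0], [-0.073, 0.0045, 0], 0.01], [[0, 0, 0], [-0.083, 0.005, 0], 0.01], [[0, 0, 0], [-0.091, 0.0055, 0], 0.01], [[0, 0, 0], [-0.097, 0.006, 0], 0.01], [[0, 0, 0], [-0.102, 0.0065, 0], 0.01], [[0, 0, 0], [-0.105, 0.0065, 0], 0.01], [[0, 0, 0], [-0.107, 0.0065, 0], 0.01], [[0, 0, 0], [-0.108, 0.0065, 0], 0.01]]}}

```text
t: 17.17
tool_pos: [0.4237, 0.3364, 0.1505]
tool_rot: [-2.183, 2.259, 0.002]
contact_force: [-0.1, -0.6, -2.4]
opening: 0.0224
```

Run:
```python
from h import *
o,_=shot('wrist','w14');shot('side','s14');shot('scene','sc14')
print(o['t'],o['tool_pos'],R.from_rotvec(o['tool_rot']).as_matrix().round(3))
crop('sc14',240,420,70,220,4,'sc14c')
```

```text
17.1667 [0.4236882  0.33643282 0.15052142] [[-0.034 -0.999 -0.001]
 [-0.999  0.034  0.001]
 [-0.001  0.001 -1.   ]]
```

View pics/w14.png

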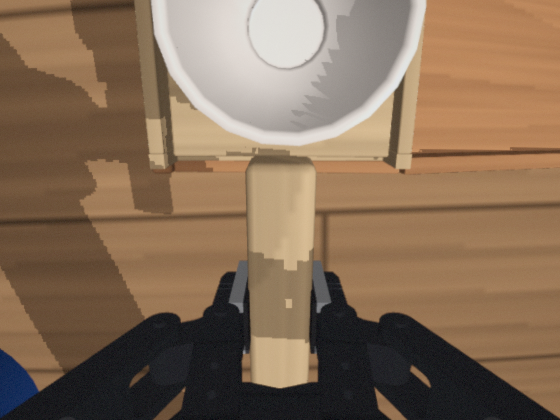

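View pics/s14.png

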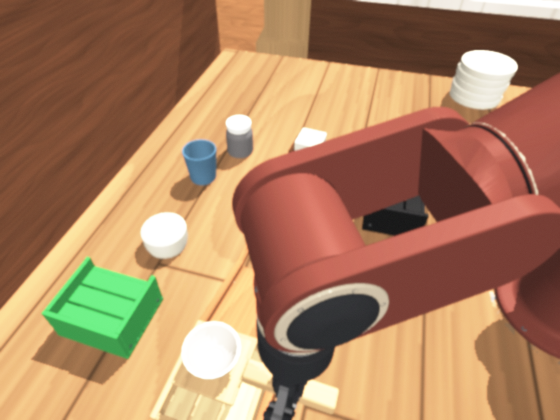

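View pics/sc14c.png

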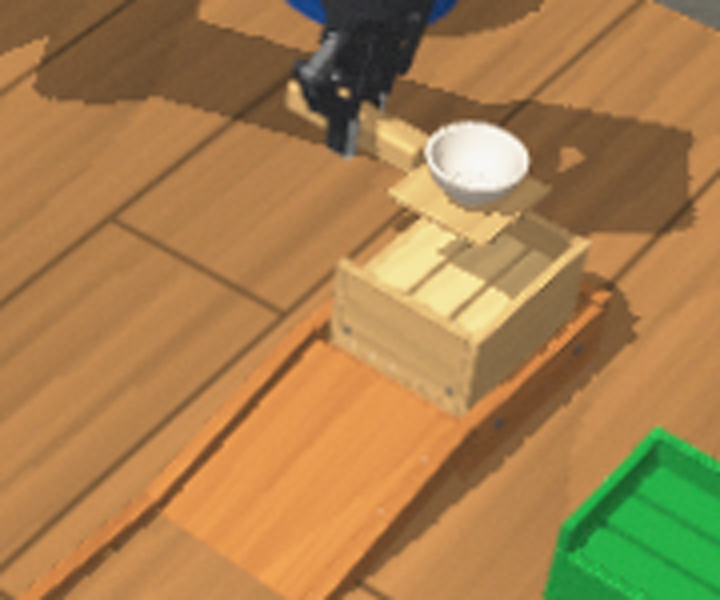

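Run:
```python
from h import *
np.set_printoptions(precision=4,suppress=True)
W=cam('wrist')
a=onz(W,(149,167),.11);b=onz(W,(412,168),.11);print(a,b,np.hypot(*(a-b)[:2]),(a+b)/2)
print('blade edge corners at z .166',onz(W,(175,157),.1655),onz(W,(391,157),.1655))
```

```text
[0.4701 0.404  0.11  ] [0.4649 0.2633 0.11  ] 0.14087153575649536 [0.4675 0.3336 0.11  ]
blade edge corners at z .166 [0.4831 0.3721 0.1655] [0.4805 0.2926 0.1655]
```

>>> {"fn": "jog_arm", "kwargs": {"deltas": [[[0, 0, 0], [0, 0, 0.002], 0.01], [[0, 0, 0], [0, 0, 0.006], 0.01], [[0, 0, 0], [0, 0, 0.012], 0.01], [[0, 0, 0], [0, 0, 0.02], 0.01], [[0, 0, 0], [0, 0, 0.029], 0.01], [[0, 0, 0], [0, 0, 0.038], 0.01], [[0, 0, 0], [0, 0, 0.047], 0.01], [[0, 0, 0], [0, 0, 0.055], 0.01], [[0, 0, 0], [0, 0, 0.061], 0.01], [[0, 0, 0], [0, 0, 0.065], 0.01], [[0, 0, 0], [0, 0, 0.067], 0.01], [[0, 0, 0], [0, 0, 0.068], 0.01]]}}

```text
t: 18.32
tool_pos: [0.4236, 0.3365, 0.0823]
tool_rot: [-2.183, 2.259, 0.003]
contact_force: [0.8, -0.1, -1.7]
opening: 0.0227
```

Run:
```python
from h import *
o,_=shot('wrist','w15');shot('scene','sc15')
print(o['t'],o['tool_pos'],o['contact_force'],o['wrist_torque'])
crop('sc15',290,410,90,180,6,'sc15c')
```

```text
18.3167 [0.42355292 0.33653773 0.0822873 ] [ 0.84095617 -0.11474606 -1.71024211] [-0.02290411  0.15090989 -0.03759648]
```

View pics/w15.png

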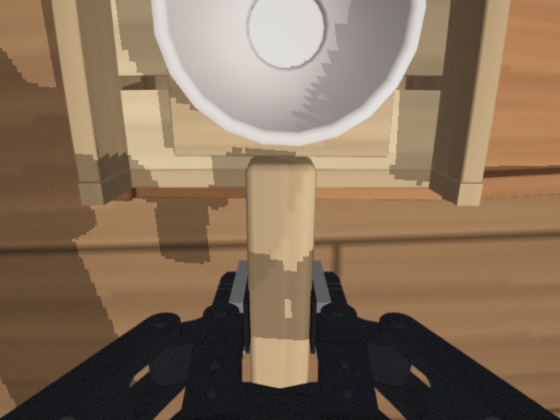

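View pics/sc15c.png

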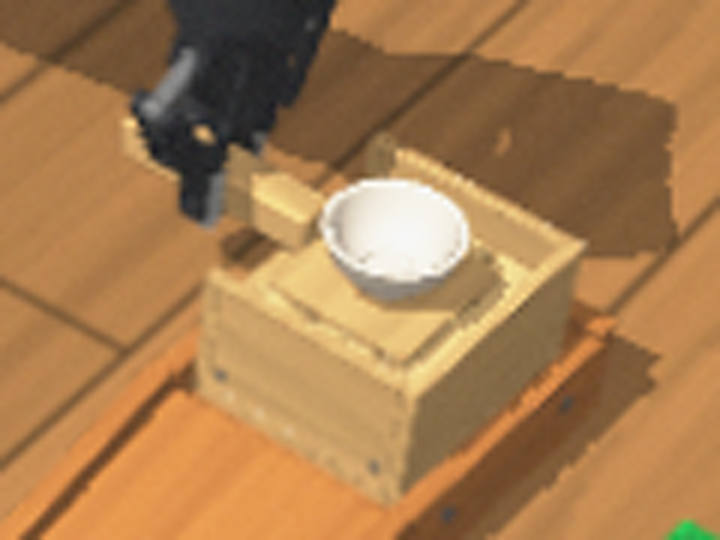

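Centred and level, about 6 mm above the floor. Lowering slowly to contact.

>>> {"fn": "jog_arm", "kwargs": {"deltas": [[[0, 0, 0], [0, 0, 0.001], 0.01], [[0, 0, 0], [0, 0, 0.002], 0.01], [[0, 0, 0], [0, 0, 0.003], 0.01], [[0, 0, 0], [0, 0, 0.0035], 0.01], [[0, 0, 0], [0, 0, 0.004], 0.01], [[0, 0, 0], [0, 0, 0.0045], 0.01], [[0, 0, 0], [0, 0, 0.005], 0.01], [[0, 0, 0], [0, 0, 0.005], 0.01]]}}

```text
t: 19.08
tool_pos: [0.4235, 0.3365, 0.0774]
tool_rot: [-2.183, 2.259, 0.003]
contact_force: [0.2, -0.2, -1.8]
opening: 0.0226
```

Run:
```python
from h import *
o=ctrl.get_obs()
print(o['t'],o['tool_pos'],o['contact_force'],o['wrist_torque'])
```

```text
19.0833 [0.42350532 0.33650421 0.0774492 ] [ 0.22612655 -0.17606986 -1.79042099] [-0.01777929  0.15386779 -0.02696647]
```

>>> {"fn": "jog_arm", "kwargs": {"deltas": [[[0, 0, 0], [0, 0, 0.0005], 0.01], [[0, 0, 0], [0, 0, 0.001], 0.01], [[0, 0, 0], [0, 0, 0.001], 0.01], [[0, 0, 0], [0, 0, 0.0015], 0.01], [[0, 0, 0], [0, 0, 0.0015], 0.01]]}}

```text
t: 19.5
tool_pos: [0.4237, 0.3366, 0.0761]
tool_rot: [-2.183, 2.259, 0.002]
contact_force: [-0.3, -0.3, -1.0]
opening: 0.0225
```

Run:
```python
from h import *
o,_=shot('wrist','w16');shot('side','s16')
print(o['t'],o['tool_pos'],o['contact_force'],o['wrist_torque'])
```

```text
19.5 [0.42365357 0.33657993 0.07614132] [-0.3002973  -0.28385946 -0.9769875 ] [-0.06566045  0.10541335  0.00712042]
```

View pics/w16.png

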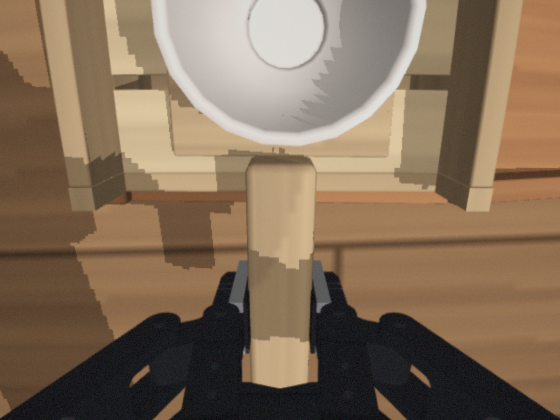

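>>> {"fn": "jog_arm", "kwargs": {"deltas": [[[0, 0, 0], [0, 0, 0.0005], 0.01], [[0, 0, 0], [0, 0, 0.0005], 0.01], [[0, 0, 0], [0, 0, 0.0005], 0.01], [[0, 0, 0], [0, 0, 0.0005], 0.01]]}}

```text
t: 19.93
tool_pos: [0.4238, 0.3367, 0.0759]
tool_rot: [-2.183, 2.258, 0.002]
contact_force: [-1.3, -0.5, 2.4]
opening: 0.0226
```

>>> {"fn": "jog_arm", "kwargs": {"deltas": [[[0, 0, 0], [0, 0, 0], 0.02], [[0, 0, 0], [0, 0, 0], 0.02], [[0, 0, 0], [0, 0, 0], 0.022]], "squeeze": 20}}

```text
t: 20.18
tool_pos: [0.4237, 0.3366, 0.0759]
tool_rot: [-2.183, 2.258, 0.002]
contact_force: [-1.0, -0.8, 2.3]
opening: 0.0232
```

>>> {"fn": "jog_arm", "kwargs": {"deltas": [[[0, 0, 0], [0, 0, 0], 0.024], [[0, 0, 0], [0, 0, 0], 0.026], [[0, 0, 0], [0, 0, 0], 0.029], [[0, 0, 0], [0, 0, 0], 0.033], [[0, 0, 0], [0, 0, 0], 0.038], [[0, 0, 0], [0, 0, 0], 0.044], [[0, 0, 0], [0, 0, 0], 0.05], [[0, 0, 0], [0, 0, 0], 0.055], [[0, 0, 0], [0, 0, 0], 0.06], [[0, 0, 0], [0, 0, 0], 0.06]]}}

```text
t: 21.02
tool_pos: [0.4235, 0.3366, 0.0756]
tool_rot: [-2.183, 2.259, 0.002]
contact_force: [0.1, 1.1, 0.1]
opening: 0.0602
```

Run:
```python
from h import *
o,_=shot('wrist','w17');shot('scene','sc17')
print(o['t'],o['tool_pos'],o['contact_force'],o['opening'])
crop('sc17',290,410,90,180,6,'sc17c')
```

```text
21.0167 [0.42354244 0.33657392 0.07555556] [0.07552612 1.14031524 0.14541149] 0.06015896196091267
```

View pics/w17.png

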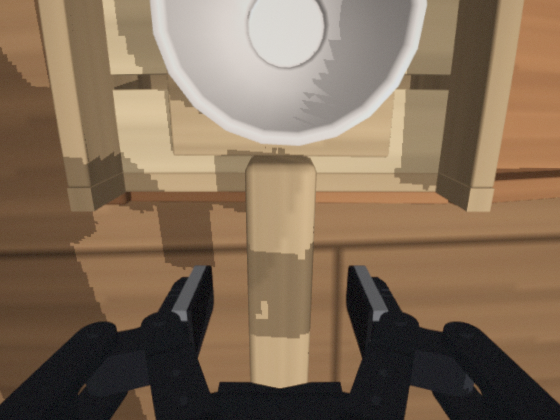

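View pics/sc17c.png

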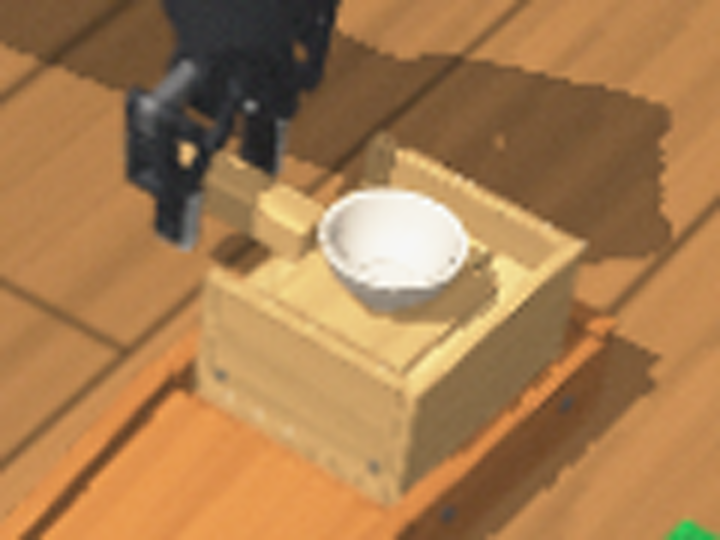

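Released; paddle and bowl did not shift. Rising straight up, slightly back from the bowl.

>>> {"fn": "jog_arm", "kwargs": {"deltas": [[[0, 0, 0], [0, 0, -0.004], 0.06], [[0, 0, 0], [0, 0, -0.012], 0.06], [[0, 0, 0], [0, 0.001, -0.024], 0.06], [[0, 0, 0], [0, 0.004, -0.04], 0.06], [[0, 0, 0], [0, 0.008, -0.06], 0.06], [[0, 0, 0], [0, 0.012, -0.08], 0.06], [[0, 0, 0], [0, 0.015, -0.1], 0.06], [[0, 0, 0], [0, 0.018, -0.115], 0.06], [[0, 0, 0], [0, 0.02, -0.125], 0.06], [[0, 0, 0], [0, 0.02, -0.13], 0.06], [[0, 0, 0], [0, 0.02, -0.13], 0.06]]}}

```text
t: 22.03
tool_pos: [0.4043, 0.3375, 0.2076]
tool_rot: [-2.181, 2.256, 0.001]
contact_force: [-0.0, 1.1, -0.5]
opening: 0.0595
```

Run:
```python
from h import *
np.set_printoptions(precision=4,suppress=True)
o,_=shot('wrist','w18');shot('scene','sc18')
print(o['t'],o['tool_pos'],o['contact_force'],o['opening'])
crop('sc18',290,410,90,180,6,'sc18c')
```

```text
22.0333 [0.4043 0.3375 0.2076] [-0.0263  1.1258 -0.472 ] 0.05954723291951736
```

View pics/w18.png

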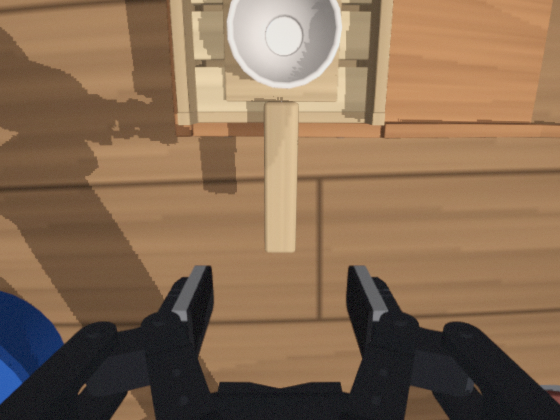

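View pics/sc18c.png

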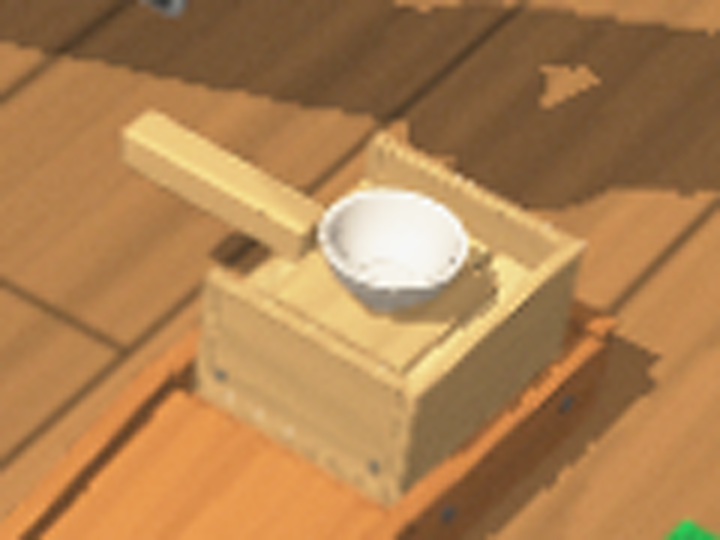

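View pics/sc18.png

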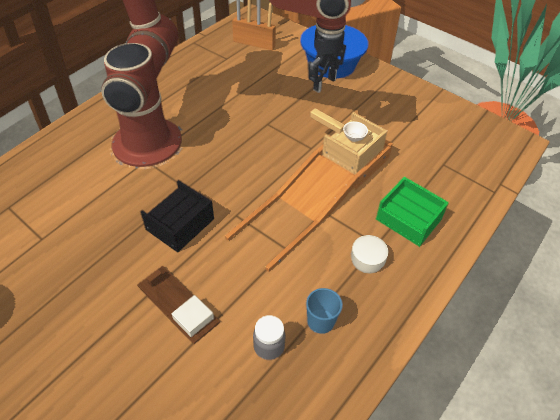

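Run:
```python
from h import *
from station import job
np.set_printoptions(precision=4,suppress=True)
W=cam('wrist')
a,b=onz(W,(177,136),.085),onz(W,(386,136),.085)
A,B=onz(W,(225,100),.091),onz(W,(337,101),.091)
print('front corners at .085/.11',a,b,np.hypot(*(a-b)[:2]),np.hypot(*(onz(W,(177,136),.11)-onz(W,(386,136),.11))[:2]))
print('blade edge',A,B,np.hypot(*(A-B)[:2]),'bowl',onz(W,(284,27),.123),onz(W,(283,36),.095))
h=(onz(W,(281,250),.107)); print('handle end',h)
o=ctrl.get_obs();print(o['t'],abs(o['dq']).max())
job.finish_job()
```

```text
front corners at .085/.11 [0.4585 0.4112 0.085 ] [0.4533 0.2551 0.085 ] 0.15614433666189959 0.14122742959237958
blade edge [0.4828 0.3723 0.091 ] [0.4794 0.2931 0.091 ] 0.07924719178741167 bowl [0.5227 0.3297 0.123 ] [0.5223 0.33   0.095 ]
handle end [0.3732 0.3362 0.107 ]
22.1333 0.014909890786055644
the job is handed in; nothing more can be done
```

I pushed the crate up the ramp into the pocket. I then carried the paddle level with the bowl on it, laid it on the crate's slatted floor and let go. I handed the job in at 22.1 s; no verdict is reported.

- **Crate:** before the paddle was lifted, two camera views put its rim at 106–109 mm on both ends, so it sits flat. Its centre is about 81 mm past the crest, within a few mm. After the release I only checked that the rim corners still measured 141 mm apart at rim height, against 140 mm nominal.
- **Paddle:** the blade centre is about 6 mm to the front of the crate's centre and 1–2 mm off sideways. It lies within about 0.01 rad of the crate's axis. The blade's edge measured 79 mm at the expected height, against 80 mm nominal. The tool pose at contact gives the blade's underside at about 85 mm, the height of the slatted floor.
- **Bowl:** it stands upright, about 1 mm from the blade's centre. In the wrist pictures it did not shift during the carry or the release.
- **Everything else:** the last scene picture shows the mould, cup and jar where they started, and the robot touches nothing.

One check disagreed at first: the black crate's edge measured differently in the wrist and scene views. I had picked a corner at its base instead of its rim. With that corrected, the two views agreed.

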